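# Sieve the specimen mounts and load the dryer

## Task

Get every small specimen mount into the tray: put in the ones lying on the bench, and hold the sieve over the tray and shake it from side to side until all the small mounts in it have dropped through (do not pick them out of the sieve), keeping the large mounts in the sieve. Set the sieve with the large mounts back down flat on its mat, slide the loaded tray fully home into the dryer, then press the dryer's start button. Leave the other things on the bench where they are.

Things in the scene. Friction and masses are not known exactly. Their poses are not given: they have to be found in the camera images.
- sieve: steel sieve basket, 164 x 132 mm (x, y), walls 36 mm high, 0.4 kg; origin at the centre of its underside. Floor: 5 mm grating, a 26 mm wide bar along x in the middle, where small mounts lie, and six 42 mm square openings beside it. A small mount drops once slid 13 mm along y off the bar; large ones cannot. Friction about 0.3: brisk shaking along y (5 m/s2 and up) moves mounts, gentle carrying does not.
- sieve_handle (a point): middle of the sieve's handle, 76 mm above its underside: a straight black bar along the sieve's x across the middle of the basket, between posts at the ends, 14 mm wide (y), from 64 to 88 mm above the underside. Grip it here from above, fingers closing along y.
- mat: grey drip mat fixed on the bench, 205 x 175 mm and 4 mm thick, on which the sieve stands at the start; origin at the centre of its underside.
- tray: loose aluminium tray, 196 mm (x) by 176 mm (y), walls 30 mm high, walls and floor 4 mm thick, about 0.45 kg, empty at the start; origin at the centre of its underside. It goes into the dryer with its +x end first, the grip tab on its -x side staying outside.
- tray_tab (a point): grip point on the tray's tab, 130 mm from the tray's origin along -x and 30 mm up. The tab is a black upright plate, 12 mm thick (y), from x = -98 to -158 mm and from 4 to 42 mm above the bench; grip it from above, fingers closing along the tray's y.
- dryer: low white tray dryer fixed on the bench, 215 mm deep (x), 216 mm wide (y), 95 mm high, clear window in the roof; origin at the centre of its underside. Open towards -x: opening 186 mm wide and 83 mm high, without sill (the tray slides in on the bench top), with flared guides 30 mm high at both sides reaching 30 mm out in front.
- dryer_home (a point): where the tray's origin is when the tray is fully home against the stop at the dryer's back, its axes parallel to the dryer's; 7.5 mm from the dryer's origin along -x. The tray's front wall is then level with the dryer's front and only the tab sticks out.
- start (a joint): travel of the dryer's start button, 0 released to 0.006 m fully pressed; springs back; 5 N presses it fully.
- start_top (a point): centre of the top of the start button, a grey round button 32 mm across on the rear part of the dryer's roof; pressed straight down.
- small1: small resin specimen mount, an ivory disc 28 mm across and 14 mm thick (25 g) with a steel specimen in its face; origin at the centre of its underside, z is its axis. At the start in the sieve. May be absent.
- small2: small resin specimen mount, an ivory disc 28 mm across and 14 mm thick (25 g) with a steel specimen in its face; origin at the centre of its underside, z is its axis. At the start in the sieve. May be absent.
- small3: small resin specimen mount, an ivory disc 28 mm across and 14 mm thick (25 g) with a steel specimen in its face; origin at the centre of its underside, z is its axis. At the start in the sieve. May be absent.
- small4: small resin specimen mount, an ivory disc 28 mm across and 14 mm thick (25 g) with a steel specimen in its face; origin at the centre of its underside, z is its axis. At the start lying on the bench. May be absent.
- small5: small resin specimen mount, an ivory disc 28 mm across and 14 mm thick (25 g) with a steel specimen in its face; origin at the centre of its underside, z is its axis. At the start lying on the bench. May be absent.
- small6: small resin specimen mount, an ivory disc 28 mm across and 14 mm thick (25 g) with a steel specimen in its face; origin at the centre of its underside, z is its axis. At the start lying on the bench. May be absent.
- small7: small resin specimen mount, an ivory disc 28 mm across and 14 mm thick (25 g) with a steel specimen in its face; origin at the centre of its underside, z is its axis. At the start lying on the bench. May be absent.
- small8: small resin specimen mount, an ivory disc 28 mm across and 14 mm thick (25 g) with a steel specimen in its face; origin at the centre of its underside, z is its axis. At the start lying on the bench. May be absent.
- large1: large resin specimen mount, an ivory disc 60 mm across and 22 mm thick (100 g); at the start in the sieve; origin at the centre of its underside. May be absent.
- large2: large resin specimen mount, an ivory disc 60 mm across and 22 mm thick (100 g); at the start in the sieve; origin at the centre of its underside. May be absent.
- bottle: white capped bottle, 60 mm across, 130 mm high; a bystander, loose, to be left where it is. Origin at the centre of its underside.
- beaker: glass beaker, 70 mm across, 80 mm high; a bystander, loose, to be left where it is. Origin at the centre of its underside.
- dish: flat glass dish, 90 mm across, 16 mm high; a bystander, loose, to be left where it is. Origin at the centre of its underside.
- slidebox: grey partitioned slide box, 110 x 85 x 35 mm; a bystander, loose, to be left where it is. Origin at the centre of its underside.
- brush: brush 160 mm long, lying on the bench to the robot's right; a bystander, loose, to be left where it is.
Not all that is in view belongs to the job. Several things look just like the sieve: the one meant starts farthest to the robot's left.

How it is judged:
By the outcome, as a careful person would: the job done as asked, in the order asked, and still so for the second after the job is handed in, with the robot touching nothing.
Of small1, small2, small3 only 2 to 3 are there at a start; the rules pass over those that are not, and their reading is None.
Of small4, small5, small6, small7, small8 only 3 to 5 are there at a start; the rules pass over those that are not, and their reading is None.
Of large1, large2 only 1 to 2 are there at a start; the rules pass over those that are not, and their reading is None.
At some moment in a run one of small4, small5, small6, small7, small8, tray may be knocked a few centimetres aside while the robot is not near it.
It also fails if it takes over 210 s, if anything falls off the work surface, if the arm or the gripper's body presses on something with over 40 N, if the wrist force passes 120 N, or if a joint passes its speed limit or range.

## Robot

A 6-joint arm with a two-finger parallel gripper is mounted at the origin on the work surface. World frame = base frame: x ahead of the robot, y to its left, z up, the work surface at z = 0. Lengths are in m, angles in rad, forces in N, time in s.
With the tool pointing down it reaches from about 0.225 to 0.875 m from the base axis. Payload 3.4 kg.
Tool frame: the origin (TCP) lies midway between the tips of the shut fingers; the grasp point (between the pads) lies 19 mm behind it (manip.pinch_z is the z of the grasp point in the tool frame, in m); z points along the fingers, x is the direction in which the jaws open and shut, and the axes are right-handed (so a half turn about z gives the same grasp; the last joint's range is limited). The gripper opens to 85 mm and grips with 20 to 120 N. Pads are 22 mm wide; open, the fingers measure 114 mm over their backs; the gripper's body (76 mm by 85 mm) begins 54 mm behind the grasp point. The pads swing forward as they close: fully open they stand 13 mm farther back than shut.
Start: joints at [1.135, 0.276, 1.505, -0, 1.361, -0.121], TCP at [0.178, 0.547, 0.231] pointing down, gripper open.
Joint ranges: [-2.89, 2.89], [-0.75, 2.08], [0.22, 2.7], [-1.18, 4.32], [0.11, 2.71], [-2.7, 2.7]. Speed limits (rad/s): [2.57, 2.57, 3.14, 3.14, 3.14, 3.14].

## Interface

Orientations are given as a unit quaternion [w, x, y, z].
In Python, from rig import manip gives the robot as it stands. The module is installed in compiled form; this text tells all that it offers.
- The arm moves only by the tool drive_tool, never from a script. Its argument "steps" is a list of rows, each a list of 5 numbers: the shift along the tool's x, y, z in mm, then the turn about the tool's z in rad, then the gripper command: -1 is shut, 1 is fully open, values between are in proportion. A call has 1 to 5 rows; each row is the pose to reach, as a shift and turn from the pose measured when the call began, along the tool's axes at that moment; what a row does not reach only later rows make up. A row lasts 1/10 s, in which the tool goes at most 50 mm and 8.59 degrees, less where a joint would pass 70% of its speed; a pose out of reach is approached as far as the arm can. A call with a gripper value outside its range is refused whole. The fingers move at their own pace and stop on an object; "squeeze" is the grip in N (left out, the last holds). Time passes only in rows, so rows that repeat a pose let the fingers close. It gives the time, the measured TCP pose, the force and the opening at its end, in the units of the state.
- manip.get_state(): the state, without advancing time (a new reading comes with each control period).
- manip.get_image(name): name is "side" or "top"; returns the picture (384x512x3 uint8, blue, green, red); there is no depth.
- manip.get_calibration(name): a dict with "camera_matrix" (3x3 intrinsics, pixels), "rvec" (rotation vector, rad) and "tvec" (3), from world to camera coordinates, as OpenCV has them. Camera axes: x right, y down, z forward; pixel columns grow to the right and rows downward; lengths in m; the calibration is good to about 2 mm. A picture is of the moment at which its call begins. get_calibration takes no time and is no camera call.
- manip.sign_off(): hands the job in, once; it reports no verdict.
Trained networks look in the newest picture that a camera, given by its name, has taken for a name from the list of things; names that differ only in an ending like _2 or _b are one class to them, and where a whole thing is asked for, a point or a joint stands for the part that bears it (a point fixed in the world has none). Each returns a list of dicts, best first, with "conf" (0 to 1); they miss things now and then, are a little off and sometimes report something else, mostly with a low value. They report only what shows in the picture. A call takes as long as a camera call. They do not tell look-alikes from the thing itself.
- manip.masks_of(camera, name): "pixels" (384x512 bool, what is visible of it) and "location" ([column, row] in pixels, amid what is visible of it).
The state is a dict: "clock": time; "qpos": joint angles; "qd": joint speeds; "effort": joint torques, N m; "position": TCP position; "ee_rot": TCP orientation; "contact_force": force on the tool from outside, world axes, zero at the start; "moment": the same for the moment, N m; "width": finger opening in m.
Only numpy, scipy, OpenCV 4.12 (cv2) and the standard library are available. Lean on these libraries where they do the work, as an engineer would, in place of code of your own. Each camera call takes 0.05 s, during which the arm holds its last target.

## Working session

There is one attempt and no reset: what is moved stays moved. The work goes in short steps, Python scripts to look and compute and a tool call to move; the robot and the scene stay as the last step left them, time stands still between calls to the robot, and variables do not carry over. Pictures are saved under pics/ and viewed, and the job is handed in when it is done.

Besides the shell and the picture viewer there is one more tool, called after ">>>" as name(argument=value, ...) on one line, values as JSON. drive_tool: Moves the arm, as the interface text tells. Its arguments: {"type":"object","properties":{"steps":{"type":"array","items":{"type":"array","items":{"type":"number"}}},"squeeze":{"type":"number"}},"required":["steps"]}

```bash
mkdir -p pics
python3 - <<'E'
from rig import manip
import cv2
print(manip.get_state(), manip.pinch_z)
for n in("top","side"):
    cv2.imwrite(f"pics/{n}0.png",cv2.resize(manip.get_image(n),(800,600)))
    c=manip.get_calibration(n);print(c)
E
```

```text
{'clock': 0.0, 'qpos': array([ 1.13495530e+00,  2.76572469e-01,  1.50614642e+00, -7.49142725e-07,
        1.36069974e+00, -1.20998086e-01]), 'qd': array([ 0.00072983, -0.0003599 ,  0.00089037, -0.00047545,  0.00163165,
       -0.00351598]), 'effort': array([-1.56636968e-03, -4.16774404e+01, -2.45806199e+01, -1.21121734e-04,
        1.10241323e-02, -4.10829685e-06]), 'position': array([0.17783435, 0.54624364, 0.23044727]), 'ee_rot': array([ 4.43609944e-04,  8.09217491e-01,  5.87508483e-01, -7.97969119e-04]), 'contact_force': array([ 0.1951069 , -0.04196174, -0.39941718]), 'moment': array([-0.03451574, -0.01203533, -0.03011161]), 'width': 0.08522195019699672} -0.0187
{'camera_matrix': array([[427.87542726,   0.        , 257.21931356],
       [  0.        , 427.87542726, 197.00302776],
       [  0.        ,   0.        ,   1.        ]]), 'rvec': array([ 2.15658956, -2.22132395,  0.10005061]), 'tvec': array([-0.10256721,  0.60398765,  1.79254958])}
{'camera_matrix': array([[353.64929703,   0.        , 251.86731812],
       [  0.        , 353.64929703, 188.9078837 ],
       [  0.        ,   0.        ,   1.        ]]), 'rvec': array([ 2.21691762, -0.92689198,  0.40169449]), 'tvec': array([-0.49246945,  0.33632669,  0.92900309])}
```

View pics/top0.png

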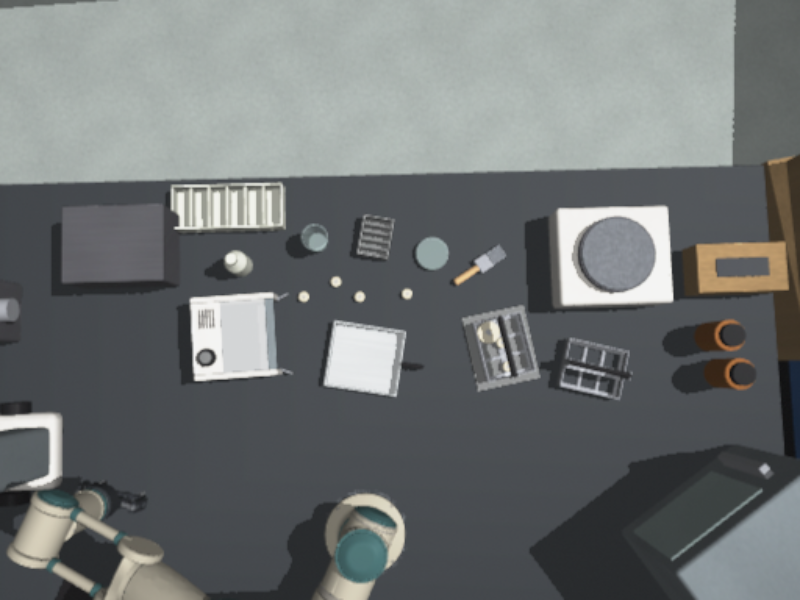

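View pics/side0.png

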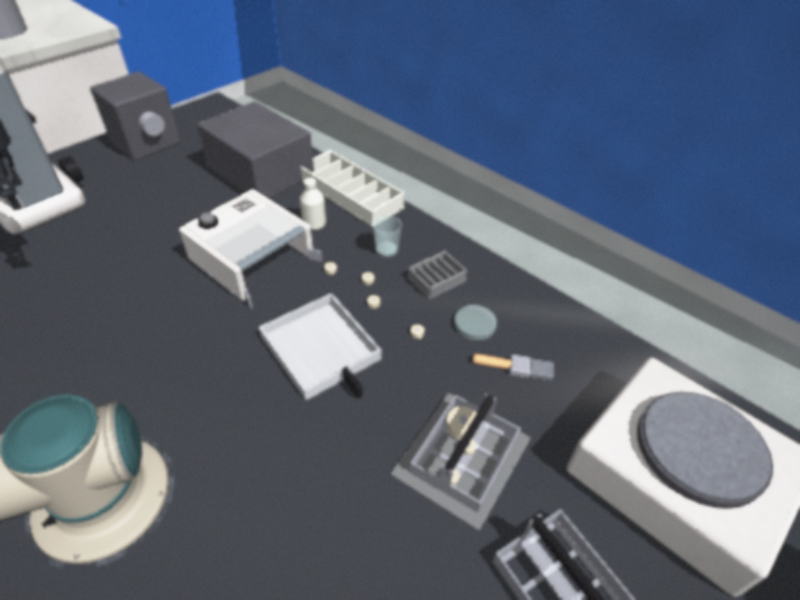

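```bash
cat > h.py <<'E'
from rig import manip
import cv2,numpy as np
C={n:manip.get_calibration(n) for n in("top","side")}
def ray(n,uv):
    c=C[n];R,_=cv2.Rodrigues(c["rvec"]);t=np.array(c["tvec"]).ravel()
    p=np.array(uv,float).reshape(-1,2)
    d=np.c_[(p-c["camera_matrix"][:2,2])/c["camera_matrix"][0,0],np.ones(len(p))]@R
    return -R.T@t,d
def bp(n,uv,z):
    o,d=ray(n,uv);return (o+d*((z-o[2])/d[:,2])[:,None])[:,:2]
def pj(n,P):
    c=C[n];return cv2.projectPoints(np.array(P,float).reshape(-1,1,3),c["rvec"],c["tvec"],c["camera_matrix"],None)[0].reshape(-1,2)
def crop(n,fn,x0,y0,x1,y1,s,im=None):
    im=manip.get_image(n) if im is None else im
    cv2.imwrite(fn,cv2.resize(im[y0:y1,x0:x1],None,fx=s,fy=s,interpolation=cv2.INTER_CUBIC))
def cen(m):
    v,u=np.nonzero(m);return np.array([u.mean(),v.mean()])
def rect(m):
    return cv2.minAreaRect(np.argwhere(m)[:,::-1].astype(np.float32))
E
python3 - <<'E'
from h import *
top=manip.get_image("top");side=manip.get_image("side")
crop("top","pics/t1.png",120,150,360,270,3.3,top)
crop("side","pics/s1.png",190,130,360,350,2.7,side)
print(pj("top",[[0,0,0],[.178,.547,.23]]))
for n,z in(("small1",.014),("large1",.025),("sieve",.04),("sieve_handle",.08),("mat",.004),("tray",.03),("tray_tab",.042),("dryer",.095),("start_top",.1),("bottle",.13),("beaker",.08),("dish",.016),("slidebox",.035),("brush",.01)):
    for cam in("top","side"):
        for r in manip.masks_of(cam,n):
            if r["conf"]<.3: continue
            c=cen(r["pixels"]);print(n,cam,round(r["conf"],2),r["pixels"].sum(),np.round(c,1),np.round(bp(cam,c,z)[0],3))
E
```

```text
[[232.7368733  341.17280447]
 [ 79.46001047 312.88542405]]
small1 side 0.63 53 [238.4 192.3] [ 0.632 -0.006]
small1 side 0.55 40 [234.7 178. ] [0.673 0.055]
small1 side 0.55 30 [211.  170.6] [0.638 0.146]
large1 top 0.69 162 [312.3 212.7] [ 0.527 -0.352]
large1 side 0.59 261 [293.2 268.5] [ 0.524 -0.342]
large1 side 0.53 2992 [204.9 221.3] [ 0.459 -0.031]
large1 side 0.44 434 [303.2 205.7] [ 0.735 -0.211]
large1 side 0.37 25 [300.6 286.1] [ 0.495 -0.392]
sieve top 0.86 782 [324.6 223.7] [ 0.479 -0.399]
sieve top 0.83 660 [381.6 235.4] [ 0.423 -0.637]
sieve top 0.56 2857 [149.8 215.5] [0.535 0.331]
sieve side 0.66 2439 [357.7 359.1] [ 0.434 -0.61 ]
sieve side 0.62 1756 [297.  288.5] [ 0.475 -0.394]
sieve_handle top 0.71 560 [325.  222.3] [ 0.484 -0.395]
sieve_handle side 0.57 2533 [357.5 359.3] [ 0.415 -0.611]
sieve_handle side 0.55 1840 [297.3 287.8] [ 0.457 -0.404]
mat top 0.79 756 [317.6 226.4] [ 0.469 -0.375]
mat top 0.39 508 [323.8 223.3] [ 0.481 -0.402]
mat side 0.76 2069 [294.6 299.3] [ 0.463 -0.4  ]
tray top 0.69 1965 [234.4 229.3] [ 0.467 -0.02 ]
tray side 0.6 3107 [204.2 221
[... 168 characters left out ...]
-0.4  ]
tray_tab side 0.9 3089 [204.6 220.8] [ 0.451 -0.04 ]
dryer top 0.86 2756 [149.6 215.5] [0.533 0.319]
dryer side 0.93 3136 [155.4 152. ] [0.508 0.288]
start_top side 0.43 48 [132.4 138.8] [0.489 0.404]
bottle top 0.58 231 [152.3 168.7] [0.718 0.298]
bottle side 0.73 380 [199.3 130.2] [0.674 0.24 ]
beaker top 0.6 235 [201.5 151.9] [0.79  0.106]
beaker side 0.69 350 [246.6 149.8] [0.761 0.082]
dish top 0.68 354 [276.2 162.2] [ 0.749 -0.206]
dish side 0.91 472 [303.2 205.4] [ 0.743 -0.206]
slidebox top 0.92 559 [240.2 151.9] [ 0.794 -0.054]
slidebox side 0.78 732 [278.7 175.3] [ 0.78  -0.062]
brush side 0.73 29 [210.9 170.9] [0.639 0.148]
brush side 0.65 523 [331.6 233.4] [ 0.718 -0.342]
```

View pics/t1.png

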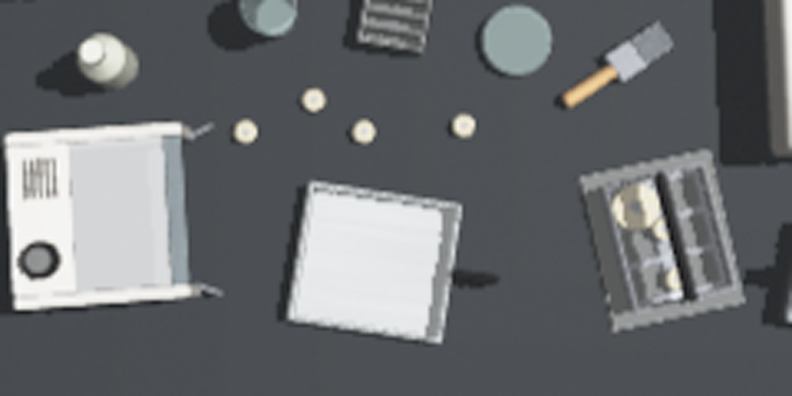

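View pics/s1.png

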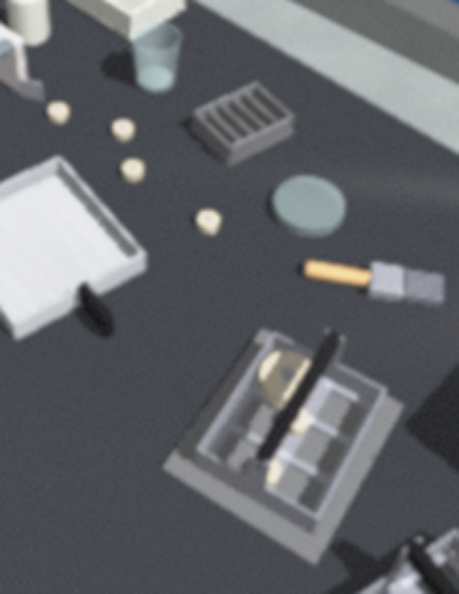

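```bash
cat >> h.py <<'E'
def ivory(im):
    hsv=cv2.cvtColor(im,cv2.COLOR_BGR2HSV)
    m=cv2.inRange(hsv,(12,35,120),(40,140,255))
    n,l,s,c=cv2.connectedComponentsWithStats(m,connectivity=8)
    return [(s[i,4],c[i]) for i in range(1,n) if s[i,4]>=8]
E
python3 - <<'E'
from h import *
for cam,z in(("top",.013),("side",.009)):
    im=manip.get_image(cam)
    for a,c in ivory(im):
        p=bp(cam,c,z)[0]
        if .3<p[0]<.85 and -.6<p[1]<.5: print(cam,a,np.round(c,1),np.round(p,3))
# corners
im=manip.get_image("top")
for n,cc,z in(("tray",(234,229),.03),("dryer",(149,215),.095),("sieve",(324,223),.04)):
    for r in manip.masks_of("top",n):
        if np.hypot(*(cen(r["pixels"])-cc))<5:
            b=cv2.boxPoints(rect(r["pixels"]));print(n,np.round(bp("top",b,z),3).tolist(),np.round(b,1).tolist());break
crop("top","pics/t2.png",190,195,290,265,8,im)
crop("top","pics/t3.png",115,180,205,250,8,im)
crop("top","pics/t4.png",285,185,355,260,8,im)
E
```

```text
top 86 [298.4 175.6] [ 0.689 -0.3  ]
top 22 [309.9 208.7] [ 0.545 -0.344]
top 25 [312.  216.3] [ 0.512 -0.352]
side 8 [209.2 172.2] [0.631 0.148]
side 9 [233.3 178.7] [0.67 0.06]
side 14 [238.5 194. ] [ 0.63  -0.009]
side 16 [265.1 211.7] [ 0.636 -0.13 ]
side 168 [314.5 230.7] [ 0.689 -0.297]
side 105 [292.7 272. ] [ 0.523 -0.343]
side 28 [301.1 266.2] [ 0.555 -0.349]
tray [[0.398, 0.095], [0.57, 0.065], [0.528, -0.164], [0.356, -0.132]] [[207.1999969482422, 246.60000610351562], [213.60000610351562, 205.3000030517578], [268.1000061035156, 213.6999969482422], [261.79998779296875, 255.0]]
dryer [[0.64, 0.436], [0.651, 0.181], [0.432, 0.169], [0.422, 0.422]] [[120.4000015258789, 190.0], [183.1999969482422, 185.5], [187.10000610351562, 239.39999389648438], [124.19999694824219, 243.8000030517578]]
sieve [[0.555, -0.301], [0.585, -0.44], [0.416, -0.474], [0.386, -0.337]] [[300.6000061035156, 206.39999389648438], [333.1000061035156, 198.1999969482422], [343.1000061035156, 238.1999969482422], [310.6000061035156, 246.39999389648438]]
```

View pics/t2.png

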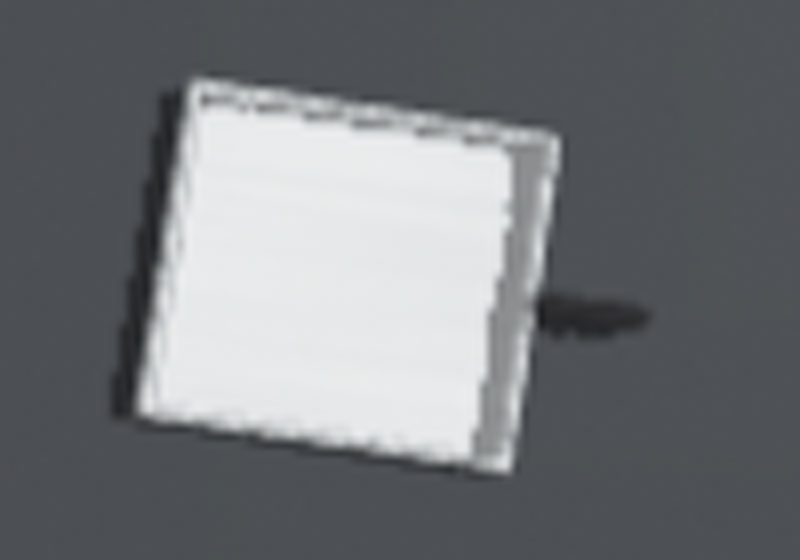

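View pics/t3.png

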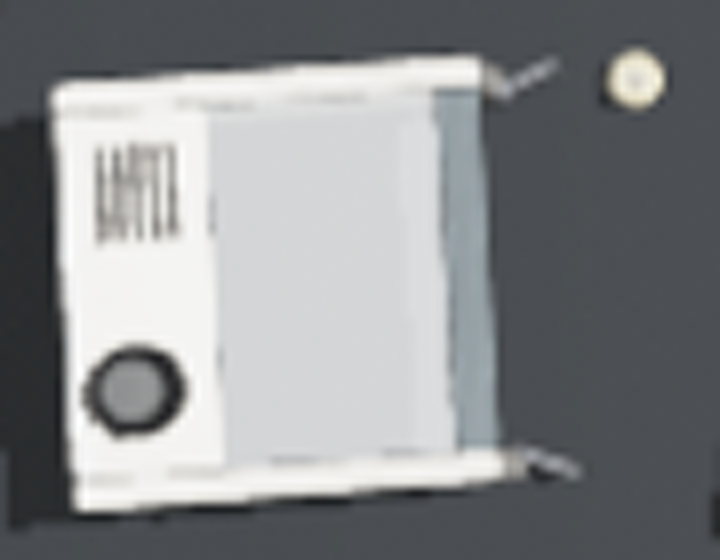

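View pics/t4.png

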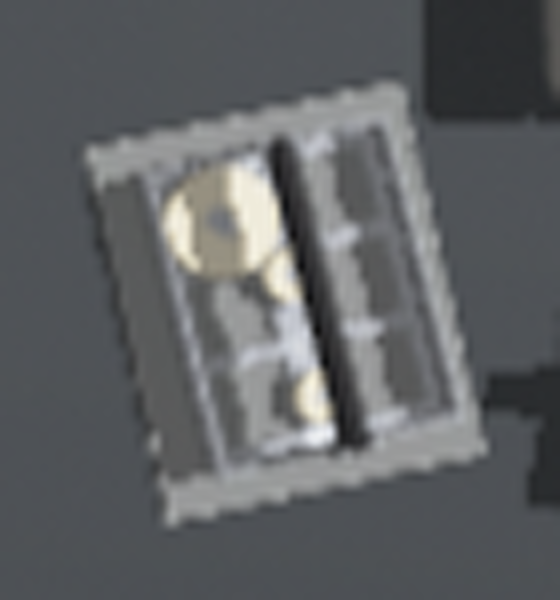

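```bash
cat >> h.py <<'E'
from scipy.optimize import least_squares
def fit(cam,pts,off,s,model,x0):
    uv=(np.array(pts,float)+.5)/s-.5+np.array(off)
    model=np.array(model,float)
    def f(p):
        c,sn=np.cos(p[2]),np.sin(p[2])
        P=np.c_[model[:,0]*c-model[:,1]*sn+p[0],model[:,0]*sn+model[:,1]*c+p[1],model[:,2]]
        return (pj(cam,P)-uv).ravel()
    r=least_squares(f,x0);return r.x,np.round(f(r.x).reshape(-1,2),1).tolist()
def box(a,b,z): return [[a/2,b/2,z],[a/2,-b/2,z],[-a/2,-b/2,z],[-a/2,b/2,z]]
E
python3 - <<'E'
from h import *
# tray +x towards world +y; +x+y: world (-x) side => left-bottom
p=fit("top",[(138,412),(190,80),(558,135),(512,470)],(190,195),8,box(196,176,30.) and np.array(box(.196,.176,.03)),[.46,-.03,1.5]);print("tray",p)
t=p[0];print("tab",t[:2]-.13*np.array([np.cos(t[2]),np.sin(t[2])]))
p=fit("top",[(75,510),(55,88),(483,60),(512,470)],(115,180),8,box(.215,.216,.095),[.53,.3,1.5]);print("dryer",p)
d=p[0];print("home",d[:2]-.0075*np.array([np.cos(d[2]),np.sin(d[2])]))
print("btn",bp("top",[(np.array([135,388])+.5)/8-.5+[115,180]],.1))
# mat x: sieve x along world x
p=fit("top",[(88,155),(405,85),(485,450),(170,520)],(285,185),8,box(.205,.175,.004),[.48,-.39,.2]);print("mat",p)
q=(np.array([(283,142),(350,440)])+.5)/8-.5+[285,185]
w=bp("top",q,.092);print("handle ends",w,w.mean(0),np.hypot(*(w[1]-w[0])),np.arctan2(*(w[0]-w[1])[::-1]))
b={}
im=manip.get_image("top");hsv=cv2.cvtColor(im,cv2.COLOR_BGR2HSV)
for u,v in((194,190),(214.5,180),(230,190),(260,188)):
    m=np.zeros(im.shape[:2],bool);u0,v0=int(u)-7,int(v)-7
    g=im[v0:v0+15,u0:u0+15].astype(float).mean(2);w=np.clip(g-95,0,None)
    yy,xx=np.mgrid[v0:v0+15,u0:u0+15];c=[(w*xx).sum()/w.sum(),(w*yy).sum()/w.sum()]
    print("small",np.round(c,1),np.round(bp("top",c,.012)[0],4))
E
```

```text
tray (array([ 0.46928579, -0.01558493,  1.39388883]), [[0.1, 0.1], [0.1, 0.1], [0.1, 0.1], [-0.3, -0.3]])
tab [ 0.44640759 -0.14355597]
dryer (array([0.5360748 , 0.31827547, 1.61967117]), [[0.7, 0.2], [0.2, -0.3], [-0.4, -0.9], [-0.6, 1.0]])
home [0.53644121 0.31078443]
btn [[0.48413588 0.39115101]]
mat (array([ 0.48592096, -0.38801647,  0.18180515]), [[-0.2, -0.8], [-0.2, -0.5], [0.5, 0.7], [-0.0, 0.6]])
handle ends [[ 0.56624772 -0.37508864]
 [ 0.41368955 -0.40290245]] [ 0.48996863 -0.38899555] 0.15507289936227164 0.1803354170848243
small [194.1 189.4] [0.642  0.1478]
small [214.7 179.8] [0.6806 0.059 ]
small [230.  189.4] [ 0.6375 -0.005 ]
small [260.2 187.6] [ 0.6417 -0.1346]
```

```bash
cat > m.py <<'E'
from h import *
from scipy.spatial.transform import Rotation as Ro
import sys
def tgt(x,y,z,phi,per=np.pi):
    s=manip.get_state();q=s["ee_rot"];R=Ro.from_quat([q[1],q[2],q[3],q[0]]).as_matrix()
    d=R.T@(np.array([x,y,z])-s["position"])*1000
    f=np.arctan2(R[1,0],R[0,0]);t=f-phi;t=(t+per/2)%per-per/2
    print("t=%.1f"%s["clock"],"pos",np.round(s["position"],4),"phi %.3f"%f,"q6 %.2f"%s["qpos"][5],"w %.4f"%s["width"],"F",np.round(s["contact_force"],1),"SHIFT",np.round(d,1),"TURN %.3f"%t,"q6after %.2f"%(s["qpos"][5]+t))
def smalls():
    im=manip.get_image("top");hsv=cv2.cvtColor(im,cv2.COLOR_BGR2HSV)
    g=im.astype(int);m=((g.min(2)>110)&(g[:,:,2]-g[:,:,0]>12)).astype(np.uint8)
    n,l,s,c=cv2.connectedComponentsWithStats(m,connectivity=8);out=[]
    for i in range(1,n):
        if 8<=s[i,4]<70:
            w=bp("top",c[i],.013)[0]
            if .3<w[0]<.8 and -.5<w[1]<.25: out.append((s[i,4],np.round(w,4).tolist()))
    return out
if __name__=="__main__": tgt(*map(float,sys.argv[1:5]),*( [float(sys.argv[5])] if len(sys.argv)>5 else []))
E
python3 m.py .642 .148 .19 0; python3 -c "
from m import *
print(smalls())"
```

```text
t=1.9 pos [0.178  0.5468 0.2313] phi 1.256 q6 -0.12 w 0.0852 F [0.3 0.5 0.1] SHIFT [-235.5  564.6   41.3] TURN 1.256 q6after 1.14
[(np.int32(60), [0.6886, -0.3011]), (np.int32(35), [0.68, 0.0594]), (np.int32(37), [0.6411, -0.1336]), (np.int32(39), [0.6419, 0.1481]), (np.int32(37), [0.6375, -0.0047]), (np.int32(20), [0.4338, -0.3968])]
```

>>> drive_tool(steps=[[-90, 225, 20, 0.5, 0.2], [-90, 225, 20, 0.5, 0.2], [-90, 225, 20, 0.5, 0.2], [-90, 225, 20, 0.5, 0.2], [-90, 225, 20, 0.5, 0.2]])

```text
clock: 2.5
position: [0.3657, 0.3898, 0.2113]
ee_rot: [0.0, 0.93, 0.368, 0.0]
contact_force: [1.5, 0.7, -0.1]
width: 0.0513
```

```bash
python3 m.py .642 .148 .12 0
```

```text
t=2.5 pos [0.3657 0.3898 0.2113] phi 0.755 q6 -0.07 w 0.0513 F [ 1.5  0.7 -0.1] SHIFT [ 35.5 365.4  91.5] TURN 0.755 q6after 0.69
```

>>> drive_tool(steps=[[23, 235, 10, 0.5, 0.2], [23, 235, 10, 0.5, 0.2], [23, 235, 10, 0.5, 0.2], [23, 235, 10, 0.5, 0.2], [23, 235, 10, 0.5, 0.2]])

```text
clock: 3.0
position: [0.5456, 0.2322, 0.2013]
ee_rot: [0.0, 0.992, 0.126, 0.001]
contact_force: [0.4, -0.6, 0.2]
width: 0.0511
```

```bash
python3 m.py .642 .148 .12 0; python3 -c "
from m import *
print(smalls())"
```

```text
t=3.0 pos [0.5456 0.2322 0.2013] phi 0.252 q6 0.03 w 0.0511 F [ 0.4 -0.6  0.2] SHIFT [ 72.2 105.5  81.5] TURN 0.252 q6after 0.29
[(np.int32(60), [0.6886, -0.3011]), (np.int32(34), [0.6803, 0.0591]), (np.int32(37), [0.6411, -0.1336]), (np.int32(39), [0.6419, 0.1481]), (np.int32(36), [0.6371, -0.0045]), (np.int32(20), [0.4338, -0.3968])]
```

>>> drive_tool(steps=[[72, 105, 40, 0.252, 0.2], [72, 105, 40, 0.252, 0.2], [72, 105, 40, 0.252, 0.2], [72, 105, 82, 0.252, 0.2], [72, 105, 82, 0.252, 0.2]], squeeze=30)

```text
clock: 3.55
position: [0.6434, 0.1425, 0.114]
ee_rot: [0.003, 1.0, -0.002, -0.003]
contact_force: [-1.5, 0.1, -0.3]
width: 0.0513
```

```bash
python3 m.py .642 .148 .002 0
python3 - <<'E'
from h import *
crop("side","pics/s2.png",150,80,300,230,4)
E
```

```text
t=3.5 pos [0.6434 0.1425 0.114 ] phi -0.004 q6 0.12 w 0.0513 F [-1.5  0.1 -0.3] SHIFT [ -0.8  -6.1 112. ] TURN -0.004 q6after 0.12
```

View pics/s2.png

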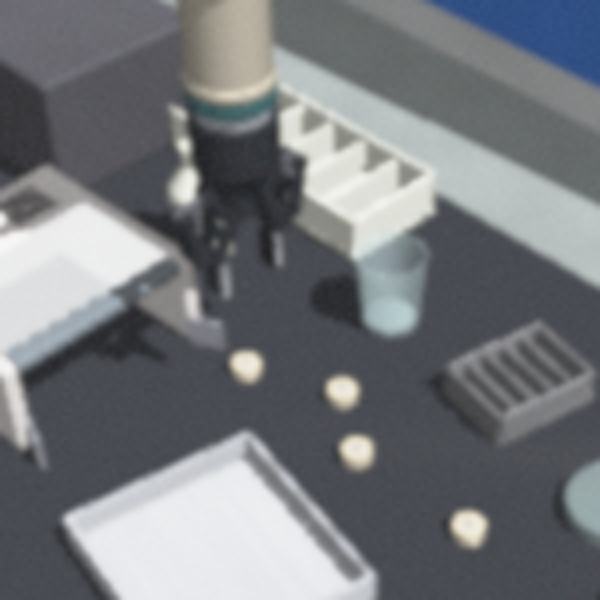

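>>> drive_tool(steps=[[-1, -5.5, 50, 0, 0.2], [-1, -5.5, 90, 0, 0.2], [-1, -5.5, 112, 0, 0.2], [-1, -5.5, 112, 0, 0.2], [-1, -5.5, 112, 0, 0.2]])

```text
clock: 4.1
position: [0.6444, 0.1495, 0.0069]
ee_rot: [0.002, 1.0, -0.001, 0.001]
contact_force: [-0.0, -0.2, 0.1]
width: 0.0514
```

```bash
python3 m.py .642 .148 .002 0
```

```text
t=4.1 pos [0.6444 0.1495 0.0069] phi -0.001 q6 0.13 w 0.0514 F [-0.  -0.2  0.1] SHIFT [-2.4  1.5  4.9] TURN -0.001 q6after 0.13
```

>>> drive_tool(steps=[[-2, 1, 5, 0, 0.2], [-2, 1, 5, 0, -1], [-2, 1, 5, 0, -1], [-2, 1, 5, 0, -1], [-2, 1, 5, 0, -1]], squeeze=30)

```text
clock: 4.6
position: [0.6433, 0.1487, 0.0038]
ee_rot: [0.002, 1.0, -0.001, 0.002]
contact_force: [-1.4, 0.0, 5.6]
width: 0.0262
```

```bash
python3 m.py .642 .148 .002 0
```

```text
t=4.6 pos [0.6433 0.1487 0.0038] phi -0.001 q6 0.13 w 0.0262 F [-1.4  0.   5.6] SHIFT [-1.3  0.7  1.8] TURN -0.001 q6after 0.13
```

>>> drive_tool(steps=[[0, 0, -50, 0, -1], [0, 0, -100, 0, -1], [0, 0, -110, 0, -1], [0, 0, -110, 0, -1]])

```text
clock: 5.0
position: [0.6448, 0.1493, 0.1172]
ee_rot: [0.002, 1.0, -0.001, 0.005]
contact_force: [1.2, -0.1, -0.8]
width: 0.0266
```

```bash
python3 m.py .506 .025 .1 0;python3 - <<'E'
from m import *
print(smalls())
crop("side","pics/s3.png",150,80,300,230,4)
E
```

```text
t=5.0 pos [0.6448 0.1493 0.1172] phi -0.001 q6 0.13 w 0.0266 F [ 1.2 -0.1 -0.8] SHIFT [-138.8  124.5   16.1] TURN -0.001 q6after 0.13
[(np.int32(60), [0.6886, -0.3011]), (np.int32(35), [0.6804, 0.059]), (np.int32(38), [0.6412, -0.1338]), (np.int32(38), [0.6374, -0.0047]), (np.int32(21), [0.4339, -0.3969])]
```

View pics/s3.png

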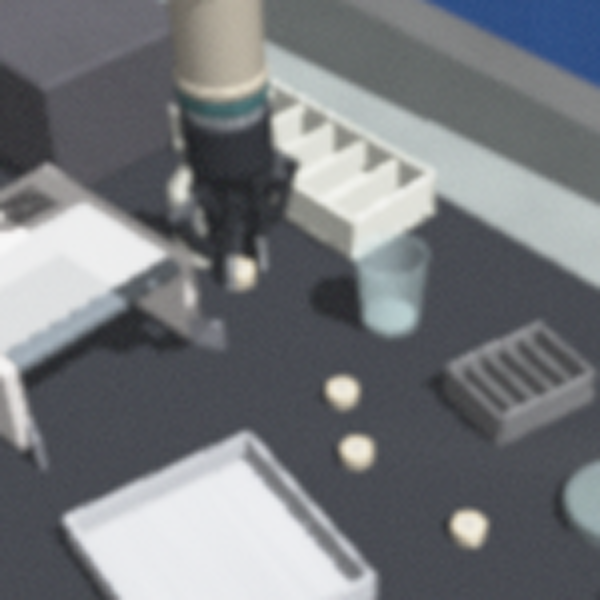

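>>> drive_tool(steps=[[-139, 124, 16, 0, -1], [-139, 124, 16, 0, -1], [-139, 124, 16, 0, -1], [-139, 124, 16, 0, -1], [-139, 124, 50, 0, -1]])

```text
clock: 5.6
position: [0.499, 0.0227, 0.0631]
ee_rot: [0.003, 1.0, -0.002, 0.0]
contact_force: [1.5, 1.3, -0.4]
width: 0.0264
```

```bash
python3 m.py .506 .025 .014 0
```

```text
t=5.6 pos [0.499  0.0227 0.0631] phi -0.004 q6 -0.08 w 0.0264 F [ 1.5  1.3 -0.4] SHIFT [ 7.  -2.6 49.1] TURN -0.004 q6after -0.09
```

>>> drive_tool(steps=[[6, -2, 35, 0, -1], [6, -2, 49, 0, -1], [6, -2, 49, 0, -1], [6, -2, 49, 0, 0.1], [6, -2, 49, 0, 0.2]])

```text
clock: 6.1
position: [0.5054, 0.0245, 0.0144]
ee_rot: [0.003, 1.0, -0.002, 0.001]
contact_force: [1.3, -0.6, -0.8]
width: 0.0513
```

>>> drive_tool(steps=[[0, 0, 0, 0, 0.2], [0, 0, -50, 0, 0.2], [0, 0, -90, 0, 0.2]])

```text
clock: 6.4
position: [0.5053, 0.0251, 0.1059]
ee_rot: [0.003, 1.0, -0.002, 0.001]
contact_force: [1.7, 0.1, 0.4]
width: 0.051
```

```bash
python3 m.py .6804 .059 .1 0;python3 - <<'E'
from m import *
print(smalls())
crop("side","pics/s4.png",150,80,300,280,3)
E
```

```text
t=6.4 pos [0.5053 0.0251 0.1059] phi -0.004 q6 -0.08 w 0.0510 F [1.7 0.1 0.4] SHIFT [175.  -34.6   5.9] TURN -0.004 q6after -0.08
[(np.int32(60), [0.6886, -0.3011]), (np.int32(34), [0.6803, 0.0591]), (np.int32(37), [0.6411, -0.1336]), (np.int32(36), [0.6371, -0.0045]), (np.int32(20), [0.4338, -0.3968])]
```

View pics/s4.png

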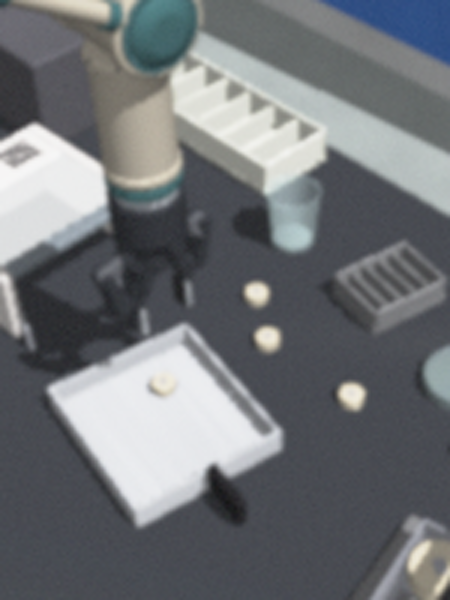

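>>> drive_tool(steps=[[175, -34, 6, 0, 0.2], [175, -34, 6, 0, 0.2], [175, -34, 6, 0, 0.2], [175, -34, 6, 0, 0.2], [175, -34, 50, 0, 0.2]])

```text
clock: 7.0
position: [0.697, 0.0587, 0.0688]
ee_rot: [0.003, 1.0, -0.001, 0.018]
contact_force: [0.4, -0.4, -0.4]
width: 0.051
```

```bash
python3 m.py .6804 .059 .002 0
```

```text
t=7.0 pos [0.697  0.0587 0.0688] phi -0.003 q6 -0.01 w 0.0510 F [ 0.4 -0.4 -0.4] SHIFT [-19.   -0.7  66.2] TURN -0.003 q6after -0.01
```

>>> drive_tool(steps=[[-18, -1, 10, 0, 0.2], [-18, -1, 35, 0, 0.2], [-18, -1, 64, 0, 0.2], [-18, -1, 66, 0, 0.2], [-18, -1, 66, 0, 0.2]])

```text
clock: 7.5
position: [0.6808, 0.0594, 0.0017]
ee_rot: [0.003, 1.0, -0.001, 0.017]
contact_force: [-0.1, 0.5, 0.1]
width: 0.0517
```

```bash
python3 m.py .6804 .059 .002 0
```

```text
t=7.5 pos [0.6808 0.0594 0.0017] phi -0.002 q6 -0.00 w 0.0517 F [-0.1  0.5  0.1] SHIFT [-0.4  0.4 -0.3] TURN -0.002 q6after -0.01
```

>>> drive_tool(steps=[[0, 0, -1, 0, -1], [0, 0, -1, 0, -1], [0, 0, -1, 0, -1], [0, 0, -1, 0, -1], [0, 0, -50, 0, -1]])

```text
clock: 8.0
position: [0.6742, 0.0596, 0.0462]
ee_rot: [0.003, 1.0, -0.001, 0.01]
contact_force: [0.6, 0.9, -0.1]
width: 0.0261
```

>>> drive_tool(steps=[[0, 0, -50, 0, -1], [0, 0, -50, 0, -1], [0, 0, -50, 0, -1]])

```text
clock: 8.3
position: [0.6739, 0.0599, 0.098]
ee_rot: [0.003, 1.0, -0.001, 0.012]
contact_force: [-0.9, -0.3, -1.4]
width: 0.026
```

```bash
python3 m.py .447 .034 .09 0; python3 -c "
from m import *
print(smalls())"
```

```text
t=8.3 pos [0.6739 0.0599 0.098 ] phi -0.003 q6 -0.01 w 0.0260 F [-0.9 -0.3 -1.4] SHIFT [-227.    26.5    2.7] TURN -0.003 q6after -0.01
[(np.int32(60), [0.6886, -0.3011]), (np.int32(39), [0.6412, -0.1338]), (np.int32(38), [0.6374, -0.0047]), (np.int32(20), [0.4333, -0.3972])]
```

>>> drive_tool(steps=[[-45, 5, 0, 0, -1], [-95, 11, 0, 0, -1], [-145, 17, 0, 0, -1], [-190, 22, 0, 0, -1], [-222, 26, 5, 0, -1]])

```text
clock: 8.85
position: [0.4455, 0.0346, 0.085]
ee_rot: [0.003, 1.0, -0.001, 0.007]
contact_force: [0.5, -0.3, -0.1]
width: 0.0261
```

```bash
python3 m.py .447 .034 .014 0
```

```text
t=8.8 pos [0.4455 0.0346 0.085 ] phi -0.003 q6 -0.07 w 0.0261 F [ 0.5 -0.3 -0.1] SHIFT [ 0.4  0.2 71. ] TURN -0.003 q6after -0.07
```

>>> drive_tool(steps=[[0, 0, 40, 0, -1], [0, 0, 65, 0, -1], [0, 0, 71, 0, -1], [0, 0, 71, 0, -1], [0, 0, 71, 0, 0.2]])

```text
clock: 9.35
position: [0.4473, 0.0341, 0.0142]
ee_rot: [0.003, 1.0, -0.001, 0.008]
contact_force: [0.4, 0.0, 0.3]
width: 0.0396
```

>>> drive_tool(steps=[[0, 0, 0, 0, 0.2], [0, 0, 0, 0, 0.2], [0, 0, -45, 0, 0.2], [0, 0, -80, 0, 0.2], [0, 0, -80, 0, 0.2]])

```text
clock: 9.85
position: [0.4501, 0.0344, 0.099]
ee_rot: [0.003, 1.0, -0.001, 0.013]
contact_force: [0.9, 0.2, -0.2]
width: 0.051
```

```bash
python3 m.py .6373 -.0047 .09 0; python3 -c "
from m import *
print(smalls())"
```

```text
t=9.8 pos [0.4501 0.0344 0.099 ] phi -0.002 q6 -0.07 w 0.0510 F [ 0.9  0.2 -0.2] SHIFT [187.   38.6  14.2] TURN -0.002 q6after -0.07
[(np.int32(60), [0.6886, -0.3011]), (np.int32(37), [0.6411, -0.1336]), (np.int32(37), [0.6375, -0.0047]), (np.int32(24), [0.5008, 0.0235]), (np.int32(20), [0.4338, -0.3968])]
```

>>> drive_tool(steps=[[45, 9, 0, 0, 0.2], [90, 18, 0, 0, 0.2], [135, 27, 0, 0, 0.2], [170, 35, 0, 0, 0.2], [187, 38, 10, 0, 0.2]])

```text
clock: 10.4
position: [0.6395, -0.0051, 0.0912]
ee_rot: [0.004, 1.0, -0.002, 0.013]
contact_force: [-0.2, -0.1, -0.7]
width: 0.0513
```

```bash
python3 m.py .6375 -.0047 .002 0
```

```text
t=10.4 pos [ 0.6395 -0.0051  0.0912] phi -0.003 q6 -0.11 w 0.0513 F [-0.2 -0.1 -0.7] SHIFT [-4.4 -1.1 89.1] TURN -0.003 q6after -0.11
```

>>> drive_tool(steps=[[-4, -1, 45, 0, 0.2], [-4, -1, 75, 0, 0.2], [-4, -1, 89, 0, 0.2], [-4, -1, 89, 0, 0.2], [-4, -1, 89, 0, 0.2]])

```text
clock: 10.9
position: [0.6379, -0.0047, 0.002]
ee_rot: [0.004, 1.0, -0.001, 0.013]
contact_force: [0.3, 0.4, 1.4]
width: 0.0513
```

>>> drive_tool(steps=[[0, 0, 0, 0, -1], [0, 0, 0, 0, -1], [0, 0, 0, 0, -1], [0, 0, 0, 0, -1], [0, 0, -40, 0, -1]])

```text
clock: 11.4
position: [0.6326, -0.0041, 0.0376]
ee_rot: [0.003, 1.0, -0.002, 0.007]
contact_force: [-1.1, 0.2, -0.7]
width: 0.0268
```

>>> drive_tool(steps=[[0, 0, -45, 0, -1], [0, 0, -60, 0, -1], [0, 0, -60, 0, -1], [0, 0, -60, 0, -1]])

```text
clock: 11.8
position: [0.6311, -0.0036, 0.0971]
ee_rot: [0.003, 1.0, -0.002, 0.007]
contact_force: [-0.3, 0.1, 0.2]
width: 0.0263
```

```bash
python3 m.py .4906 -.0655 .09 0; python3 -c "
from m import *
print(smalls())"
```

```text
t=11.8 pos [ 0.6311 -0.0036  0.0971] phi -0.003 q6 -0.11 w 0.0263 F [-0.3  0.1  0.2] SHIFT [-140.4   62.3    5.4] TURN -0.003 q6after -0.11
[(np.int32(60), [0.6886, -0.3011]), (np.int32(38), [0.6412, -0.1338]), (np.int32(21), [0.4339, -0.3969])]
```

>>> drive_tool(steps=[[-45, 20, 0, 0, -1], [-90, 40, 0, 0, -1], [-125, 55, 0, 0, -1], [-140, 62, 5, 0, -1], [-140, 62, 5, 0, -1]])

```text
clock: 12.35
position: [0.4861, -0.0651, 0.0877]
ee_rot: [0.002, 1.0, -0.002, 0.003]
contact_force: [0.0, -0.5, 0.3]
width: 0.0267
```

```bash
python3 m.py .4906 -.0655 .014 0
```

```text
t=12.3 pos [ 0.4861 -0.0651  0.0877] phi -0.005 q6 -0.27 w 0.0267 F [ 0.  -0.5  0.3] SHIFT [ 4.1  0.1 73.7] TURN -0.005 q6after -0.27
```

>>> drive_tool(steps=[[4, 0, 40, 0, -1], [4, 0, 66, 0, -1], [4, 0, 73, 0, -1], [4, 0, 73, 0, -1], [4, 0, 73, 0, 0.2]])

```text
clock: 12.85
position: [0.4919, -0.0654, 0.0151]
ee_rot: [0.002, 1.0, -0.002, 0.004]
contact_force: [-0.1, 0.3, 0.0]
width: 0.0399
```

>>> drive_tool(steps=[[0, 0, 0, 0, 0.2], [0, 0, 0, 0, 0.2], [0, 0, -45, 0, 0.2], [0, 0, -80, 0, 0.2], [0, 0, -80, 0, 0.2]])

```text
clock: 13.35
position: [0.4954, -0.0661, 0.1005]
ee_rot: [0.004, 1.0, -0.002, 0.009]
contact_force: [0.7, -0.2, 0.5]
width: 0.0511
```

```bash
python3 m.py .6412 -.1337 .09 0; python3 -c "
from m import *
print(smalls())"
```

```text
t=13.3 pos [ 0.4954 -0.0661  0.1005] phi -0.004 q6 -0.26 w 0.0511 F [ 0.7 -0.2  0.5] SHIFT [145.9  66.8  13.7] TURN -0.004 q6after -0.27
[(np.int32(60), [0.6886, -0.3011]), (np.int32(37), [0.6411, -0.1336]), (np.int32(20), [0.4338, -0.3968])]
```

>>> drive_tool(steps=[[45, 20, 0, 0, 0.2], [90, 40, 0, 0, 0.2], [130, 58, 0, 0, 0.2], [145, 66, 13, 0, 0.2], [145, 66, 13, 0, 0.2]])

```text
clock: 13.9
position: [0.6392, -0.1334, 0.0847]
ee_rot: [0.003, 1.0, -0.003, 0.006]
contact_force: [-0.6, 0.0, 0.4]
width: 0.0516
```

```bash
python3 m.py .6412 -.1337 .002 0
```

```text
t=13.9 pos [ 0.6392 -0.1334  0.0847] phi -0.005 q6 -0.30 w 0.0516 F [-0.6  0.   0.4] SHIFT [ 1.  -0.2 82.8] TURN -0.005 q6after -0.31
```

>>> drive_tool(steps=[[1, 0, 45, 0, 0.2], [1, 0, 75, 0, 0.2], [1, 0, 83, 0, 0.2], [1, 0, 83, 0, 0.2], [1, 0, 83, 0, 0.2]])

```text
clock: 14.4
position: [0.6416, -0.1339, 0.0031]
ee_rot: [0.003, 1.0, -0.003, 0.007]
contact_force: [0.8, -0.2, 0.7]
width: 0.0511
```

>>> drive_tool(steps=[[0, 0, 0, 0, -1], [0, 0, 0, 0, -1], [0, 0, 0, 0, -1], [0, 0, 0, 0, -1], [0, 0, -40, 0, -1]])

```text
clock: 14.9
position: [0.6375, -0.1325, 0.0397]
ee_rot: [0.002, 1.0, -0.003, 0.002]
contact_force: [-0.6, 0.3, -0.5]
width: 0.0262
```

>>> drive_tool(steps=[[0, 0, -45, 0, -1], [0, 0, -60, 0, -1], [0, 0, -60, 0, -1], [0, 0, -60, 0, -1]])

```text
clock: 15.3
position: [0.637, -0.1322, 0.0997]
ee_rot: [0.002, 1.0, -0.003, 0.002]
contact_force: [-0.0, -0.5, -0.5]
width: 0.026
```

```bash
python3 m.py .4316 -.055 .09 0; python3 -c "
from m import *
print(smalls())"
```

```text
t=15.3 pos [ 0.637  -0.1322  0.0997] phi -0.005 q6 -0.30 w 0.0260 F [-0.  -0.5 -0.5] SHIFT [-205.8  -76.2    8.6] TURN -0.005 q6after -0.31
[(np.int32(60), [0.6886, -0.3011]), (np.int32(30), [0.5012, 0.0258]), (np.int32(20), [0.4338, -0.3968]), (np.int32(30), [0.4466, 0.0357])]
```

>>> drive_tool(steps=[[-45, -17, 0, 0, -1], [-90, -34, 0, 0, -1], [-135, -51, 0, 0, -1], [-180, -66, 0, 0, -1], [-205, -76, 8, 0, -1]])

```text
clock: 15.85
position: [0.4264, -0.0532, 0.0886]
ee_rot: [0.0, 1.0, -0.003, -0.002]
contact_force: [1.2, -0.7, -0.3]
width: 0.0262
```

```bash
python3 m.py .4316 -.055 .014 0
python3 - <<'E'
from h import *
crop("side","pics/s5.png",150,130,300,280,4)
E
```

```text
t=15.8 pos [ 0.4264 -0.0532  0.0886] phi -0.005 q6 -0.28 w 0.0262 F [ 1.2 -0.7 -0.3] SHIFT [ 5.5  1.7 74.6] TURN -0.005 q6after -0.28
```

View pics/s5.png

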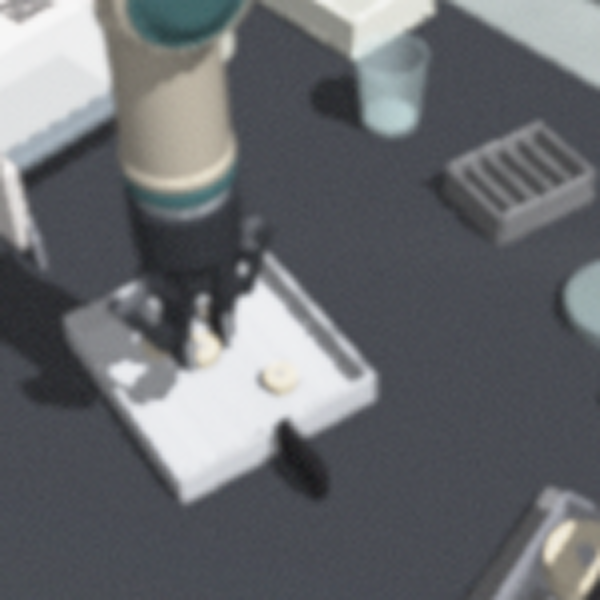

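>>> drive_tool(steps=[[5, 1, 40, 0, -1], [5, 1, 66, 0, -1], [5, 1, 74, 0, -1], [5, 1, 74, 0, -1], [5, 1, 74, 0, 0.2]])

```text
clock: 16.4
position: [0.4258, -0.0523, 0.013]
ee_rot: [-0.001, 1.0, -0.002, -0.006]
contact_force: [-0.2, 0.0, 0.7]
width: 0.0395
```

>>> drive_tool(steps=[[0, 0, 0, 0, 0.2], [0, 0, 0, 0, 0.2], [0, 0, -45, 0, 0.2], [0, 0, -90, 0, 0.2], [0, 0, -130, 0, 0.2]])

```text
clock: 16.9
position: [0.4276, -0.0526, 0.1456]
ee_rot: [-0.001, 1.0, -0.002, -0.005]
contact_force: [1.5, -0.5, 0.3]
width: 0.0517
```

```bash
python3 m.py .488 -.3885 .2 1.751
```

```text
t=16.9 pos [ 0.4276 -0.0526  0.1456] phi -0.005 q6 -0.28 w 0.0517 F [ 1.5 -0.5  0.3] SHIFT [ 61.6 335.6 -55.3] TURN 1.386 q6after 1.11
```

>>> drive_tool(steps=[[10, 45, -20, 0.14, 0.4], [20, 90, -40, 0.28, 0.4], [30, 135, -55, 0.42, 0.4], [40, 180, -55, 0.56, 0.4], [46, 225, -55, 0.7, 0.4]], squeeze=60)

```text
clock: 17.4
position: [0.4738, -0.2801, 0.2017]
ee_rot: [0.001, 0.938, -0.348, -0.003]
contact_force: [0.8, 0.4, -0.1]
width: 0.0597
```

```bash
python3 m.py .488 -.3885 .2 1.751
```

```text
t=17.4 pos [ 0.4738 -0.2801  0.2017] phi -0.711 q6 0.05 w 0.0597 F [ 0.8  0.4 -0.1] SHIFT [81.4 72.9  1.8] TURN 0.680 q6after 0.73
```

>>> drive_tool(steps=[[25, 22, 0, 0.14, 0.4], [50, 45, 0, 0.28, 0.4], [70, 64, 0, 0.42, 0.4], [81, 73, 0, 0.56, 0.4], [81, 73, 0, 0.68, 0.4]])

```text
clock: 17.9
position: [0.4877, -0.391, 0.2021]
ee_rot: [0.003, 0.765, -0.644, -0.001]
contact_force: [-0.4, -0.1, 0.4]
width: 0.0597
```

>>> drive_tool(steps=[[0, 0, 0, 0, 0.4], [0, 0, 0, 0, 0.4]])

```text
clock: 18.1
position: [0.4877, -0.3911, 0.2026]
ee_rot: [0.003, 0.766, -0.643, -0.001]
contact_force: [-0.3, 0.3, -1.0]
width: 0.0591
```

```bash
python3 m.py .488 -.3885 .061 1.751
python3 - <<'E'
from h import *
im=manip.get_image("top");crop("top","pics/t5.png",190,180,360,270,4.5,im)
crop("side","pics/s6.png",220,190,370,350,3.7)
E
```

```text
t=18.1 pos [ 0.4877 -0.3911  0.2026] phi -1.396 q6 0.61 w 0.0591 F [-0.3  0.3 -1. ] SHIFT [ -2.9  -1.5 141.6] TURN -0.005 q6after 0.61
```

View pics/t5.png

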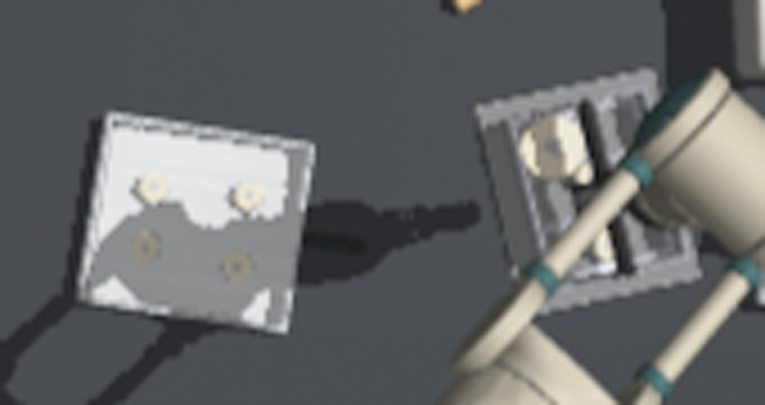

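View pics/s6.png

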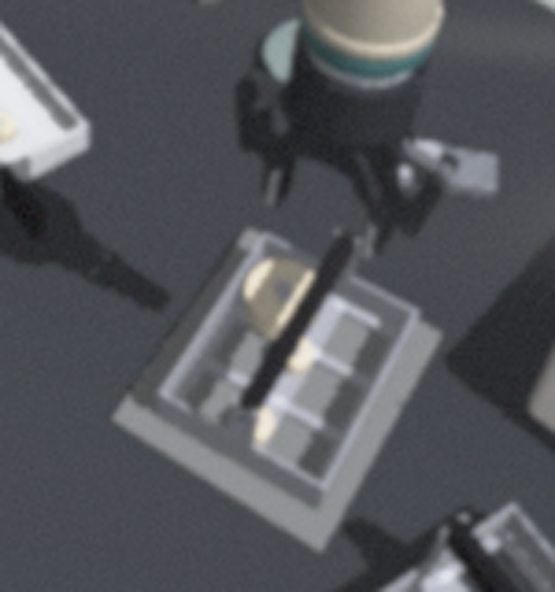

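Run:
```python
from h import *
w=bp("side",np.array([(352,240),(250,395)])/3.7+[220,190],.085);print(w,w.mean(0),np.arctan2(*(w[0]-w[1])[::-1]))
```

```text
[[ 0.567503   -0.37702802]
 [ 0.41801108 -0.40356923]] [ 0.49275704 -0.39029863] 0.1757118227958127
```

>>> drive_tool(steps=[[-2, -3, 45, 0, 0.4], [-2, -3, 85, 0, 0.4], [-2, -3, 120, 0, 0.4], [-2, -3, 140, 0, 0.4], [-2, -3, 141, 0, 0.4]])

```text
clock: 18.7
position: [0.4879, -0.3863, 0.0585]
ee_rot: [0.002, 0.767, -0.642, -0.004]
contact_force: [-0.4, 0.8, 0.3]
width: 0.0598
```

>>> drive_tool(steps=[[0, 0, 0, 0, 0.4], [0, 0, 0, 0, -0.4], [0, 0, 0, 0, -1], [0, 0, 0, 0, -1], [0, 0, 0, 0, -1]], squeeze=80)

```text
clock: 19.2
position: [0.4888, -0.3873, 0.0601]
ee_rot: [0.003, 0.767, -0.642, -0.002]
contact_force: [-0.7, -0.4, 5.4]
width: 0.0126
```

>>> drive_tool(steps=[[0, 0, 0, 0, -1], [0, 0, 0, 0, -1]])

```text
clock: 19.4
position: [0.4887, -0.3872, 0.0601]
ee_rot: [0.003, 0.767, -0.642, -0.003]
contact_force: [-0.4, -0.2, -0.3]
width: 0.013
```

```bash
python3 m.py .4905 -.389 .061 1.751
```

```text
t=19.4 pos [ 0.4887 -0.3872  0.0601] phi -1.395 q6 0.62 w 0.0130 F [-0.4 -0.2 -0.3] SHIFT [ 2.1 -1.5 -0.9] TURN -0.004 q6after 0.62
```

>>> drive_tool(steps=[[0, 0, -10, 0, -1], [0, 0, -30, 0, -1], [0, 0, -55, 0, -1], [0, 0, -72, 0, -1], [0, 0, -80, 0, -1]])

```text
clock: 19.9
position: [0.4895, -0.3873, 0.1415]
ee_rot: [0.003, 0.767, -0.642, -0.002]
contact_force: [-0.1, -0.0, -5.5]
width: 0.0129
```

```bash
python3 m.py .469 -.016 .16 -1.748 6.283
python3 - <<'E'
from h import *
crop("side","pics/s7.png",200,150,380,350,3.)
crop("top","pics/t7.png",270,170,370,260,6)
E
```

```text
t=19.9 pos [ 0.4895 -0.3873  0.1415] phi -1.395 q6 0.62 w 0.0129 F [-0.1 -0.  -5.5] SHIFT [-369.1  -44.8  -18.9] TURN 0.353 q6after 0.97
```

View pics/s7.png

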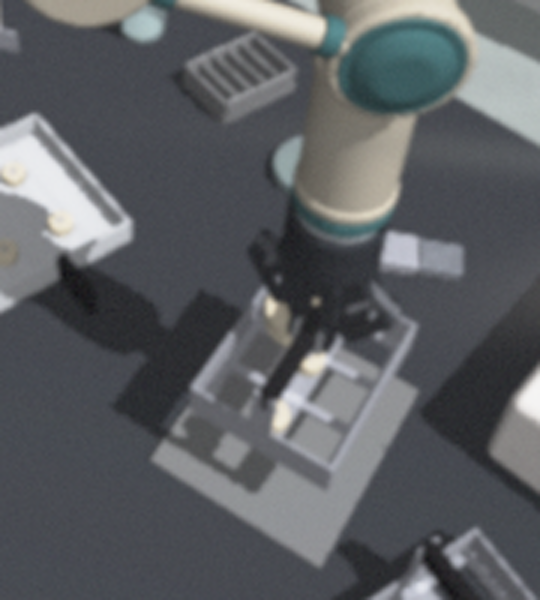

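View pics/t7.png

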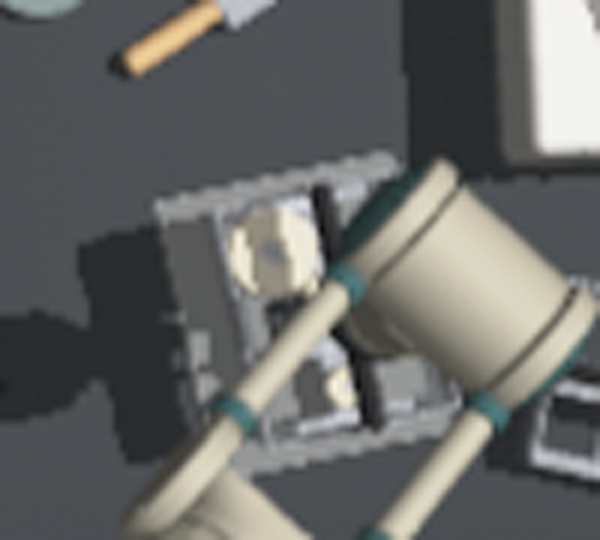

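>>> drive_tool(steps=[[-10, 0, 0, 0.01, -1], [-32, -2, -3, 0.03, -1], [-60, -5, -6, 0.06, -1], [-86, -8, -9, 0.08, -1], [-100, -10, -10, 0.09, -1]])

```text
clock: 20.5
position: [0.4801, -0.2834, 0.1495]
ee_rot: [0.002, 0.737, -0.676, -0.005]
contact_force: [0.7, 0.1, -5.7]
width: 0.013
```

```bash
python3 m.py .469 -.016 .16 -1.748 6.283
```

```text
t=20.5 pos [ 0.4801 -0.2834  0.1495] phi -1.485 q6 0.83 w 0.0130 F [ 0.7  0.1 -5.7] SHIFT [-267.3  -11.9   -9.7] TURN 0.263 q6after 1.09
```

>>> drive_tool(steps=[[-10, 0, 0, 0.01, -1], [-32, -1, -1, 0.03, -1], [-60, -2, -3, 0.06, -1], [-86, -3, -4, 0.08, -1], [-100, -4, -4, 0.1, -1]])

```text
clock: 21.0
position: [0.4745, -0.1813, 0.1533]
ee_rot: [-0.003, -0.702, 0.712, 0.005]
contact_force: [-0.2, -1.1, -6.3]
width: 0.0131
```

```bash
python3 m.py .469 -.016 .16 -1.748 6.283
python3 - <<'E'
from h import *
im=manip.get_image("top");crop("top","pics/t8.png",190,170,350,270,5,im)
E
```

```text
t=21.0 pos [ 0.4745 -0.1813  0.1533] phi -1.585 q6 1.09 w 0.0131 F [-0.2 -1.1 -6.3] SHIFT [-165.2    8.    -6. ] TURN 0.163 q6after 1.25
```

View pics/t8.png

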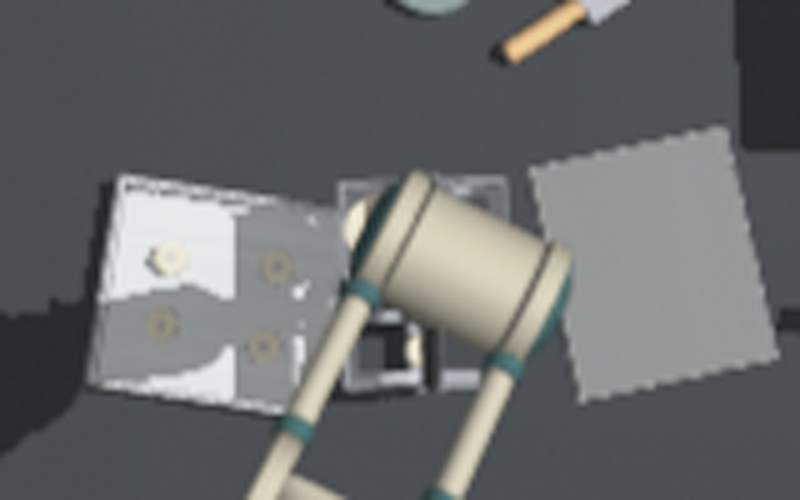

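>>> drive_tool(steps=[[-10, 1, 0, 0.01, -1], [-32, 2, -1, 0.03, -1], [-60, 4, -2, 0.06, -1], [-80, 6, -3, 0.08, -1], [-90, 7, -3, 0.09, -1]])

```text
clock: 21.55
position: [0.4681, -0.0881, 0.1566]
ee_rot: [-0.002, -0.669, 0.743, 0.007]
contact_force: [0.1, -0.2, -6.2]
width: 0.013
```

>>> drive_tool(steps=[[-10, 1, 0, 0.01, -1], [-30, 2, -1, 0.03, -1], [-55, 3, -2, 0.05, -1], [-68, 3, -3, 0.07, -1], [-73, 3, -3, 0.073, -1]])

```text
clock: 22.05
position: [0.4732, -0.0147, 0.1601]
ee_rot: [-0.002, -0.642, 0.767, 0.006]
contact_force: [-0.3, -0.9, -5.8]
width: 0.0131
```

```bash
python3 m.py .469 -.016 .105 -1.748 6.283
python3 - <<'E'
from h import *
im=manip.get_image("top");crop("top","pics/t9.png",190,170,350,270,5,im)
crop("side","pics/s9.png",130,100,300,280,3.3)
E
```

```text
t=22.1 pos [ 0.4732 -0.0147  0.1601] phi -1.747 q6 1.56 w 0.0131 F [-0.3 -0.9 -5.8] SHIFT [ 2.2  3.2 55.1] TURN 0.001 q6after 1.56
```

View pics/t9.png

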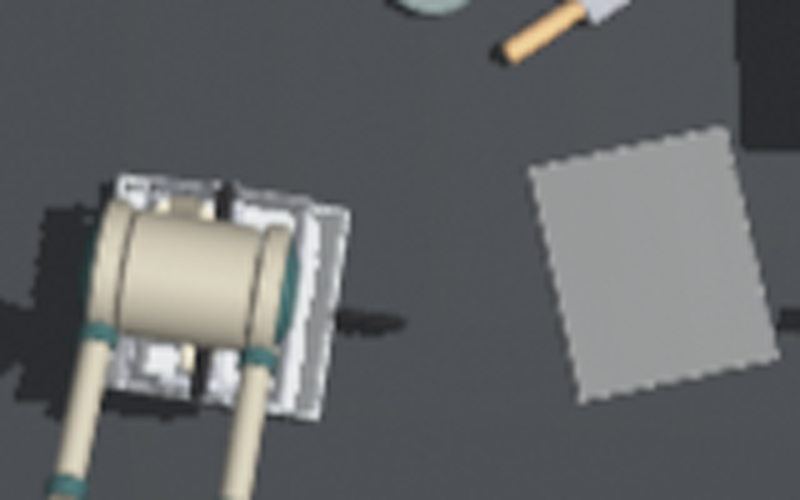

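View pics/s9.png

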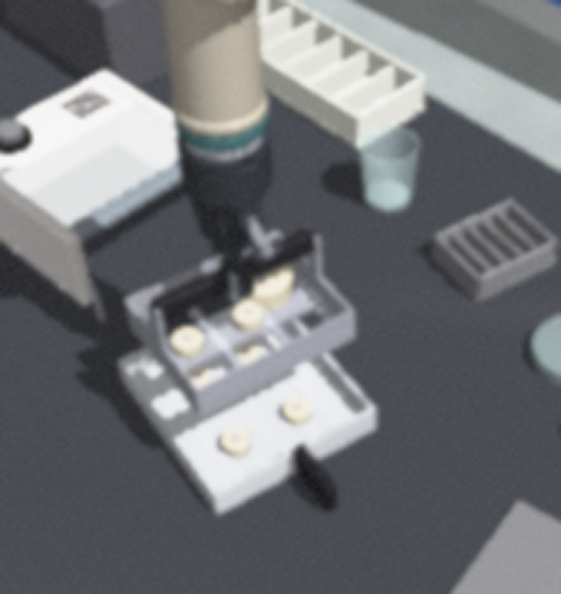

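>>> drive_tool(steps=[[2, 3, 12, 0, -1], [2, 3, 30, 0, -1], [2, 3, 48, 0, -1], [2, 3, 59, 0, -1], [2, 3, 60, 0, -1]])

```text
clock: 22.65
position: [0.4679, -0.0171, 0.0986]
ee_rot: [-0.004, -0.642, 0.767, 0.008]
contact_force: [0.5, 0.6, -5.7]
width: 0.013
```

>>> drive_tool(steps=[[20, 0, 0, 0, -1], [-20, 0, 0, 0, -1], [20, 0, 0, 0, -1], [-20, 0, 0, 0, -1], [0, 0, 0, 0, -1]])

```text
clock: 23.15
position: [0.47, -0.0136, 0.0998]
ee_rot: [-0.001, -0.643, 0.766, 0.008]
contact_force: [0.2, -1.2, -5.1]
width: 0.013
```

```bash
python3 m.py .469 -.016 .10 -1.748 6.283
python3 - <<'E'
from h import *
im=manip.get_image("top");crop("top","pics/t10.png",190,170,350,270,5,im)
crop("side","pics/s10.png",130,100,300,280,3.3)
E
```

```text
t=23.1 pos [ 0.47   -0.0136  0.0998] phi -1.746 q6 1.56 w 0.0130 F [ 0.2 -1.2 -5.1] SHIFT [ 2.5  0.5 -0.2] TURN 0.002 q6after 1.56
```

View pics/s10.png

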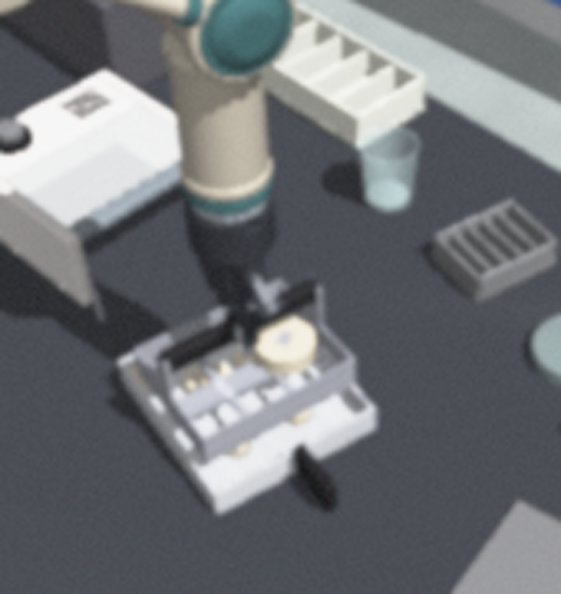

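Run:
```python
from h import *
crop("side","pics/s11.png",160,175,250,255,8)
crop("top","pics/t11.png",200,195,270,265,8)
```

```text
(no output)
```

View pics/s11.png

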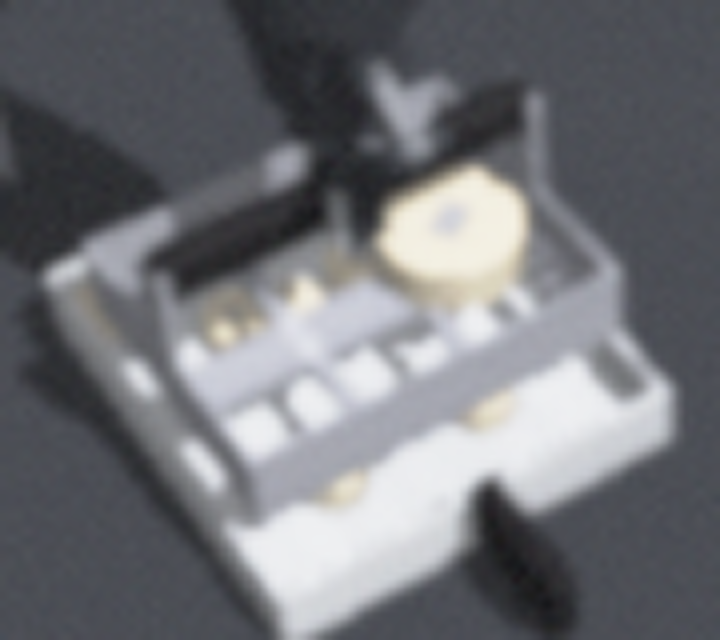

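View pics/t11.png

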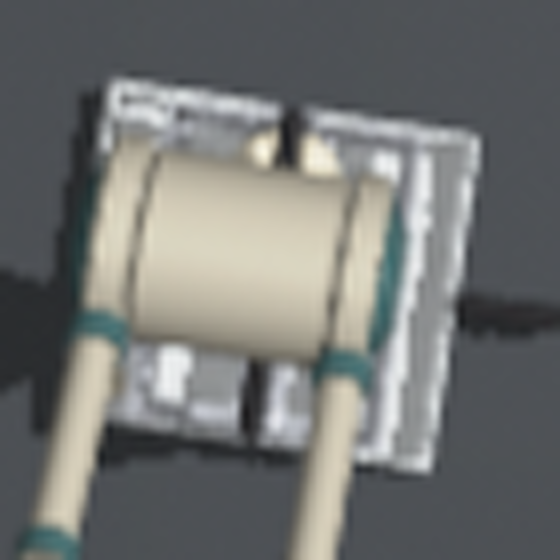

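>>> drive_tool(steps=[[20, 0, 0, 0, -1], [-20, 0, 0, 0, -1], [20, 0, 0, 0, -1], [-20, 0, 0, 0, -1], [2, 0, 0, 0, -1]])

```text
clock: 23.85
position: [0.4695, -0.015, 0.0997]
ee_rot: [-0.001, -0.642, 0.766, 0.008]
contact_force: [-0.8, -0.4, -6.6]
width: 0.0126
```

>>> drive_tool(steps=[[20, 0, 0, 0, -1], [-20, 0, 0, 0, -1], [20, 0, 0, 0, -1], [-20, 0, 0, 0, -1], [0, 0, 0, 0, -1]])

```text
clock: 24.35
position: [0.4709, -0.0109, 0.1003]
ee_rot: [0.001, -0.643, 0.766, 0.009]
contact_force: [-0.2, -0.3, -4.5]
width: 0.0128
```

>>> drive_tool(steps=[[0, 0, -12, 0, -1], [0, 0, -30, 0, -1], [0, 0, -45, 0, -1], [0, 0, -54, 0, -1], [0, 0, -54, 0, -1]])

```text
clock: 24.85
position: [0.4726, -0.0119, 0.1556]
ee_rot: [0.002, -0.643, 0.766, 0.008]
contact_force: [0.7, 0.9, -6.3]
width: 0.0127
```

```bash
python3 m.py .4887 -.3872 .16 -1.395 6.283
python3 - <<'E'
from h import *
crop("side","pics/s12.png",160,155,255,255,6)
crop("top","pics/t12.png",200,195,270,265,8)
u=(np.array([(530,165),(725,128),(778,358),(582,402)])+.5)/5-.5+[190,170]
print(fit("top",[(530,165),(725,128),(778,358),(582,402)],(190,170),5,box(.205,.175,.004),[.48,-.39,.2]))
E
```

```text
t=24.9 pos [ 0.4726 -0.0119  0.1556] phi -1.746 q6 1.56 w 0.0127 F [ 0.7  0.9 -6.3] SHIFT [366.6 -81.1 -10.2] TURN -0.351 q6after 1.21
(array([ 0.48645222, -0.38766828,  0.17783203]), [[-0.3, 0.4], [0.4, -0.6], [0.3, 0.2], [-0.4, -0.0]])
```

View pics/s12.png

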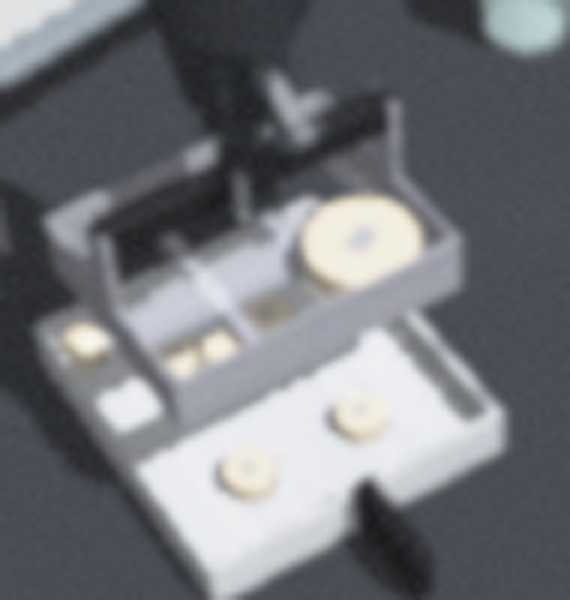

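View pics/t12.png

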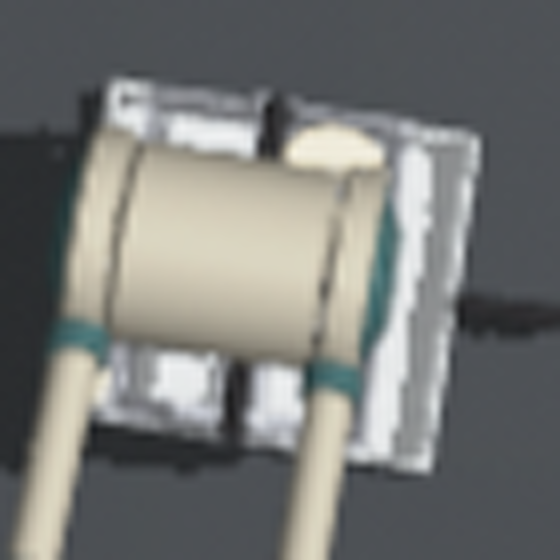

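>>> drive_tool(steps=[[10, -2, 0, -0.01, -1], [32, -6, -1, -0.03, -1], [62, -12, -3, -0.06, -1], [88, -18, -4, -0.08, -1], [100, -22, -4, -0.1, -1]])

```text
clock: 25.45
position: [0.4751, -0.1161, 0.1554]
ee_rot: [0.001, -0.68, 0.733, 0.009]
contact_force: [-0.3, -0.7, -5.0]
width: 0.0129
```

```bash
python3 m.py .4887 -.3872 .16 -1.395 6.283
```

```text
t=25.4 pos [ 0.4751 -0.1161  0.1554] phi -1.646 q6 1.25 w 0.0129 F [-0.3 -0.7 -5. ] SHIFT [269.2 -33.9  -8.9] TURN -0.251 q6after 1.00
```

>>> drive_tool(steps=[[12, -1, 0, -0.01, -1], [40, -3, -1, -0.03, -1], [75, -6, -2, -0.07, -1], [105, -8, -3, -0.1, -1], [120, -10, -4, -0.11, -1]])

```text
clock: 25.95
position: [0.4756, -0.239, 0.1563]
ee_rot: [-0.001, 0.719, -0.695, -0.01]
contact_force: [-0.4, 1.0, -4.7]
width: 0.013
```

```bash
python3 m.py .4887 -.3872 .16 -1.395 6.283
python3 - <<'E'
from h import *
crop("side","pics/s13.png",150,130,350,280,4)
crop("top","pics/t13.png",200,185,350,265,5)
E
```

```text
t=25.9 pos [ 0.4756 -0.239   0.1563] phi -1.537 q6 0.94 w 0.0130 F [-0.4  1.  -4.7] SHIFT [148.4  -8.1  -6. ] TURN -0.142 q6after 0.79
```

View pics/s13.png

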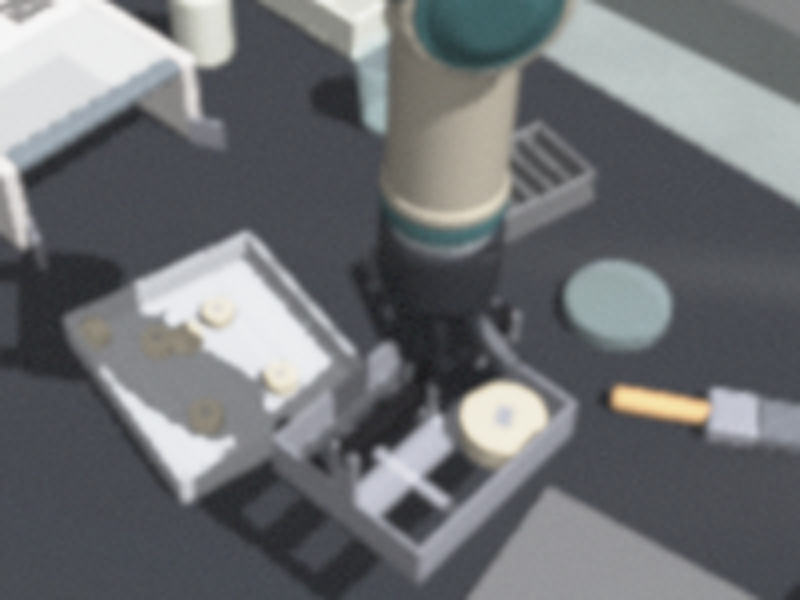

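View pics/t13.png

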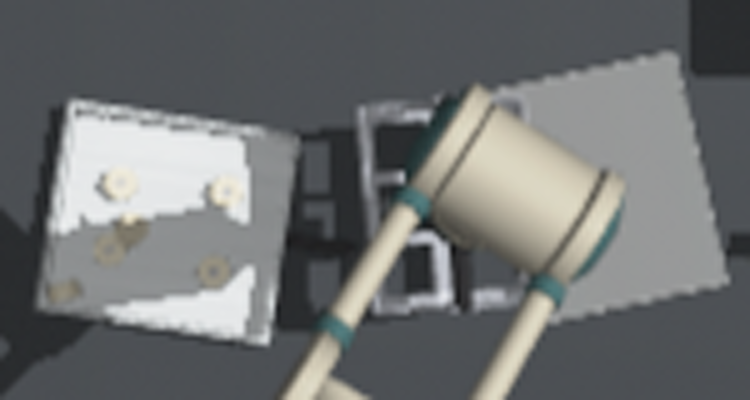

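>>> drive_tool(steps=[[15, -1, 0, -0.01, -1], [45, -3, 0, -0.04, -1], [85, -5, 0, -0.09, -1], [122, -7, 0, -0.12, -1], [142, -8, 0, -0.14, -1]])

```text
clock: 26.55
position: [0.4886, -0.3823, 0.153]
ee_rot: [-0.001, 0.765, -0.644, -0.01]
contact_force: [0.9, -0.3, -4.6]
width: 0.0126
```

>>> drive_tool(steps=[[0, 0, 0, 0, -1], [0, 0, 0, 0, -1]])

```text
clock: 26.75
position: [0.488, -0.381, 0.1514]
ee_rot: [-0.002, 0.765, -0.644, -0.012]
contact_force: [0.3, -0.3, -5.6]
width: 0.0129
```

```bash
python3 m.py .4887 -.3872 .065 -1.395 6.283
```

```text
t=26.8 pos [ 0.488  -0.381   0.1514] phi -1.400 q6 0.62 w 0.0129 F [ 0.3 -0.3 -5.6] SHIFT [ 8.  -0.7 86.3] TURN -0.005 q6after 0.62
```

>>> drive_tool(steps=[[8, -1, 15, 0, -1], [8, -1, 40, 0, -1], [8, -1, 65, 0, -1], [8, -1, 80, 0, -1], [8, -1, 86, 0, -1]])

```text
clock: 27.25
position: [0.4876, -0.3845, 0.0622]
ee_rot: [-0.002, 0.765, -0.644, -0.015]
contact_force: [-0.9, 0.7, -2.2]
width: 0.0126
```

>>> drive_tool(steps=[[0, 0, 1, 0, -1], [0, 0, 2, 0, -1], [0, 0, 2, 0, -1]])

```text
clock: 27.55
position: [0.4879, -0.3846, 0.0616]
ee_rot: [-0.002, 0.765, -0.644, -0.014]
contact_force: [-2.5, 1.2, 1.8]
width: 0.0127
```

```bash
python3 m.py .4887 -.3872 .060 -1.395 6.283
python3 - <<'E'
from h import *
crop("side","pics/s14.png",220,190,370,350,3.7)
E
```

```text
t=27.6 pos [ 0.4879 -0.3846  0.0616] phi -1.399 q6 0.62 w 0.0127 F [-2.5  1.2  1.8] SHIFT [ 2.8 -0.3  1.5] TURN -0.004 q6after 0.61
```

View pics/s14.png

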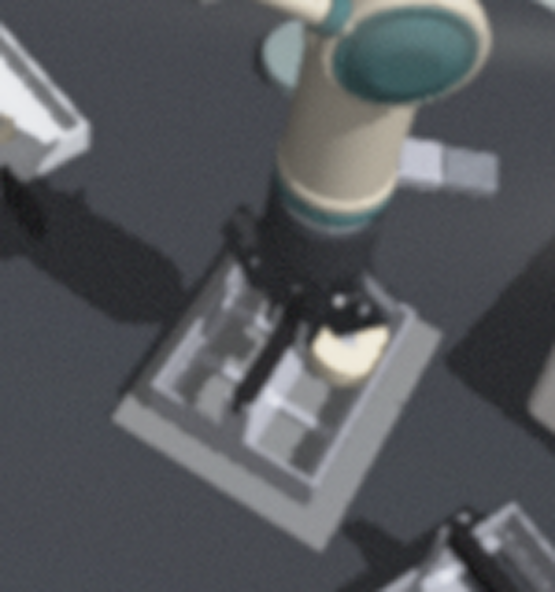

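>>> drive_tool(steps=[[0, 0, 0, 0, -0.5], [0, 0, 0, 0, 0], [0, 0, 0, 0, 0.4], [0, 0, 0, 0, 0.4], [0, 0, 0, 0, 0.4]])

```text
clock: 28.1
position: [0.4881, -0.3847, 0.0615]
ee_rot: [-0.002, 0.765, -0.644, -0.014]
contact_force: [0.1, -0.2, 0.5]
width: 0.0599
```

>>> drive_tool(steps=[[0, 0, -20, 0, 0.4], [0, 0, -60, 0, 0.4], [0, 0, -100, 0, 0.4], [0, 0, -130, 0, 0.4], [0, 0, -130, 0, 0.4]])

```text
clock: 28.6
position: [0.4927, -0.3897, 0.1968]
ee_rot: [-0.002, 0.765, -0.644, -0.008]
contact_force: [-0.4, -1.2, 0.2]
width: 0.0597
```

```bash
python3 m.py .4464 -.1436 .15 -.177
python3 - <<'E'
from h import *
crop("side","pics/s15.png",220,190,370,350,3.7)
crop("top","pics/t15.png",190,180,350,270,5)
E
```

```text
t=28.6 pos [ 0.4927 -0.3897  0.1968] phi -1.399 q6 0.62 w 0.0597 F [-0.4 -1.2  0.2] SHIFT [-249.6    3.1   50.7] TURN -1.222 q6after -0.60
```

View pics/s15.png

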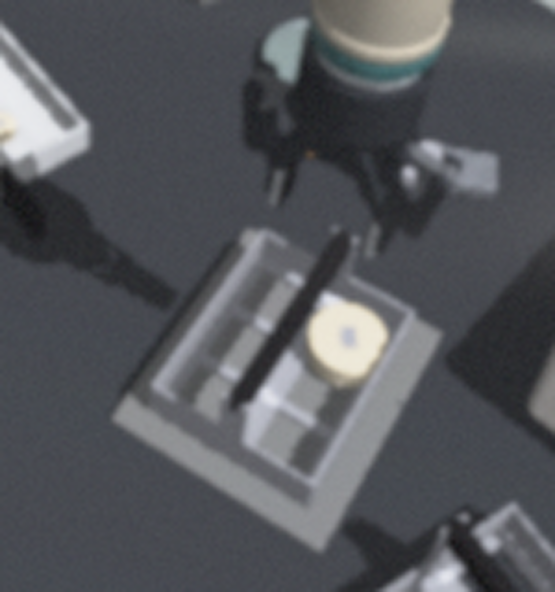

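View pics/t15.png

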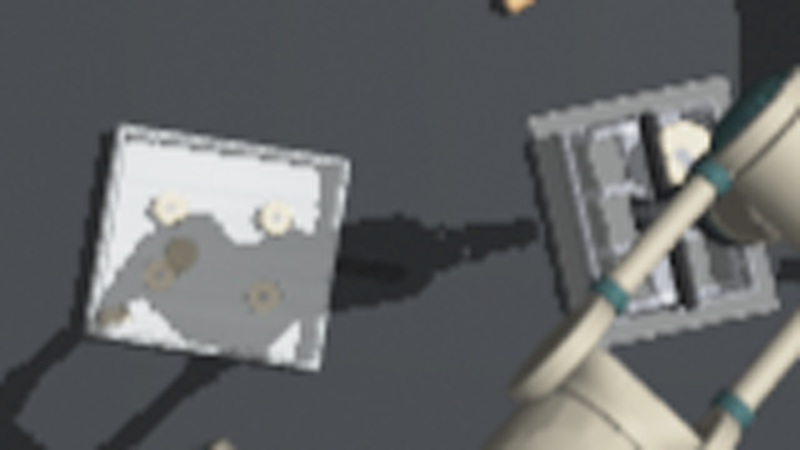

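Run:
```python
from h import *
t,r=fit("top",[(90,335),(120,127),(348,158),(320,368)],(190,180),5,box(.196,.176,.03),[.46,-.03,1.4]);print(t,r)
for k in(.13,.14):print(t[:2]-k*np.array([np.cos(t[2]),np.sin(t[2])]))
```

```text
[ 0.46860419 -0.01661906  1.40422867] [[-0.2, 0.0], [-0.2, 0.0], [0.2, 0.2], [0.1, -0.2]]
[ 0.44705039 -0.14481981]
[ 0.4453924  -0.15468141]
```

>>> drive_tool(steps=[[-45, 0, 0, -0.14, 0.2], [-90, 1, 5, -0.28, 0.2], [-135, 2, 15, -0.42, 0.2], [-180, 2, 30, -0.56, 0.2], [-215, 3, 40, -0.7, 0.2]])

```text
clock: 29.2
position: [0.4475, -0.1721, 0.1544]
ee_rot: [-0.007, 0.941, -0.339, -0.014]
contact_force: [1.2, 0.4, 0.5]
width: 0.0513
```

```bash
python3 m.py .4446 -.1534 .12 -.177
```

```text
t=29.2 pos [ 0.4475 -0.1721  0.1544] phi -0.693 q6 0.17 w 0.0513 F [1.2 0.4 0.5] SHIFT [-13.1 -12.4  34.9] TURN -0.516 q6after -0.35
```

>>> drive_tool(steps=[[-13, -12, 0, -0.14, 0.2], [-13, -12, 10, -0.28, 0.2], [-13, -12, 20, -0.42, 0.2], [-13, -12, 30, -0.52, 0.2], [-13, -12, 30, -0.52, 0.2]])

```text
clock: 29.7
position: [0.4423, -0.1526, 0.1223]
ee_rot: [-0.012, 0.996, -0.086, -0.015]
contact_force: [-0.9, 0.0, -0.2]
width: 0.0513
```

>>> drive_tool(steps=[[0, 0, 0, 0, 0.2], [0, 0, 0, 0, 0.2]])

```text
clock: 29.9
position: [0.4417, -0.1523, 0.1218]
ee_rot: [-0.012, 0.996, -0.087, -0.016]
contact_force: [-0.1, -0.7, 0.3]
width: 0.0513
```

```bash
python3 m.py .445 -.1545 .026 -.172
python3 - <<'E'
from h import *
crop("side","pics/s16.png",150,150,300,290,4)
crop("top","pics/t16.png",190,180,310,270,6)
E
```

```text
t=29.9 pos [ 0.4417 -0.1523  0.1218] phi -0.174 q6 -0.32 w 0.0513 F [-0.1 -0.7  0.3] SHIFT [ 6.8  3.7 95.5] TURN -0.002 q6after -0.32
```

View pics/s16.png

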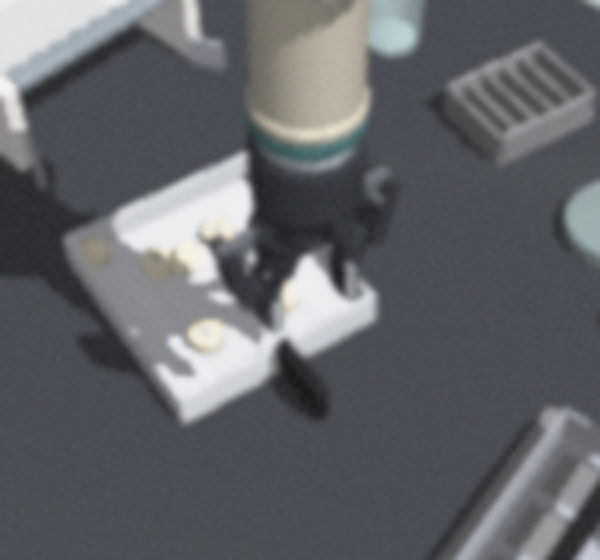

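View pics/t16.png

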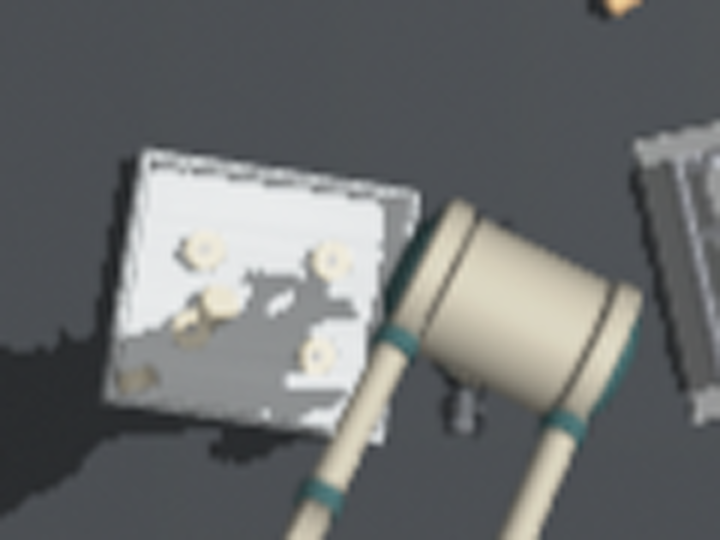

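>>> drive_tool(steps=[[26, 2, 30, 0, 0.2], [46, 4, 60, 0, 0.2]])

```text
clock: 30.2
position: [0.4876, -0.1641, 0.0617]
ee_rot: [-0.011, 0.996, -0.087, -0.012]
contact_force: [-0.8, 0.1, -0.3]
width: 0.0511
```

>>> drive_tool(steps=[[0, 0, -10, 0, 0.2], [-20, 0, -20, 0, 0.2], [-40, 0, -20, 0, 0.2], [-40, 0, -20, 0, 0.2]])

```text
clock: 30.6
position: [0.4462, -0.1567, 0.0844]
ee_rot: [-0.011, 0.996, -0.088, -0.013]
contact_force: [-0.2, -0.1, 0.1]
width: 0.0517
```

```bash
python3 m.py .445 -.1545 .026 -.172
```

```text
t=30.6 pos [ 0.4462 -0.1567  0.0844] phi -0.175 q6 -0.32 w 0.0517 F [-0.2 -0.1  0.1] SHIFT [ 0.1 -0.8 58.5] TURN -0.003 q6after -0.33
```

>>> drive_tool(steps=[[0, 0, -40, 0, 0.2], [0, 0, -70, 0, 0.2], [0, 0, -70, 0, 0.2]])

```text
clock: 30.9
position: [0.4515, -0.1603, 0.1599]
ee_rot: [-0.009, 0.996, -0.088, -0.007]
contact_force: [-0.3, -0.9, 1.2]
width: 0.0512
```

>>> drive_tool(steps=[[95, 100, 0, 0, 0.2], [95, 100, 0, 0, 0.2], [95, 100, 0, 0, 0.2]])

```text
clock: 31.2
position: [0.5291, -0.2774, 0.1578]
ee_rot: [-0.008, 0.996, -0.088, -0.006]
contact_force: [0.7, 1.2, 0.8]
width: 0.0511
```

>>> drive_tool(steps=[[0, 0, 0, 0, 0.2], [0, 0, 0, 0, 0.2], [0, 0, 0, 0, 0.2]])

```text
clock: 31.5
position: [0.5282, -0.2763, 0.1577]
ee_rot: [-0.009, 0.996, -0.088, -0.006]
contact_force: [-0.3, 0.2, 0.5]
width: 0.051
```

```bash
python3 m.py .445 -.1545 .1 -.172
```

```text
t=31.5 pos [ 0.5282 -0.2763  0.1577] phi -0.176 q6 -0.43 w 0.0510 F [-0.3  0.2  0.5] SHIFT [-102.4 -104.4   60.9] TURN -0.004 q6after -0.43
```

>>> drive_tool(steps=[[-25, -26, 0, 0, 0.2], [-60, -61, 0, 0, 0.2], [-90, -92, 10, 0, 0.2], [-102, -104, 20, 0, 0.2], [-102, -104, 20, 0, 0.2]])

```text
clock: 32.0
position: [0.4418, -0.1516, 0.1403]
ee_rot: [-0.01, 0.996, -0.087, -0.009]
contact_force: [0.2, -0.0, 0.5]
width: 0.0511
```

>>> drive_tool(steps=[[0, 0, 0, 0, 0.2]])

```text
clock: 32.1
position: [0.4424, -0.1517, 0.1411]
ee_rot: [-0.009, 0.996, -0.086, -0.007]
contact_force: [-0.5, 0.3, 0.8]
width: 0.0514
```

```bash
python3 m.py .445 -.1545 .026 -.172
```

```text
t=32.1 pos [ 0.4424 -0.1517  0.1411] phi -0.172 q6 -0.32 w 0.0514 F [-0.5  0.3  0.8] SHIFT [  4.9   4.2 115. ] TURN -0.000 q6after -0.32
```

>>> drive_tool(steps=[[5, 4, 35, 0, 0.2], [5, 4, 75, 0, 0.2], [5, 4, 105, 0, 0.2], [5, 4, 115, 0, 0.2], [5, 4, 115, 0, 0.2]])

```text
clock: 32.6
position: [0.4452, -0.1547, 0.0252]
ee_rot: [-0.009, 0.996, -0.086, -0.008]
contact_force: [0.5, 0.3, 0.3]
width: 0.0512
```

>>> drive_tool(steps=[[0, 0, 0, 0, -0.3], [0, 0, 0, 0, -1], [0, 0, 0, 0, -1], [0, 0, 0, 0, -1], [0, 0, 0, 0, -1]], squeeze=40)

```text
clock: 33.1
position: [0.446, -0.1553, 0.0266]
ee_rot: [-0.009, 0.996, -0.086, -0.007]
contact_force: [-1.6, -0.3, 6.6]
width: 0.0112
```

```bash
python3 m.py .445 -.1545 .026 -.172
python3 - <<'E'
from h import *
crop("side","pics/s17.png",150,150,300,290,4)
crop("top","pics/t17.png",190,180,310,270,6)
E
```

```text
t=33.1 pos [ 0.446  -0.1553  0.0266] phi -0.171 q6 -0.33 w 0.0112 F [-1.6 -0.3  6.6] SHIFT [-1.1 -0.6  0.6] TURN 0.001 q6after -0.33
```

View pics/s17.png

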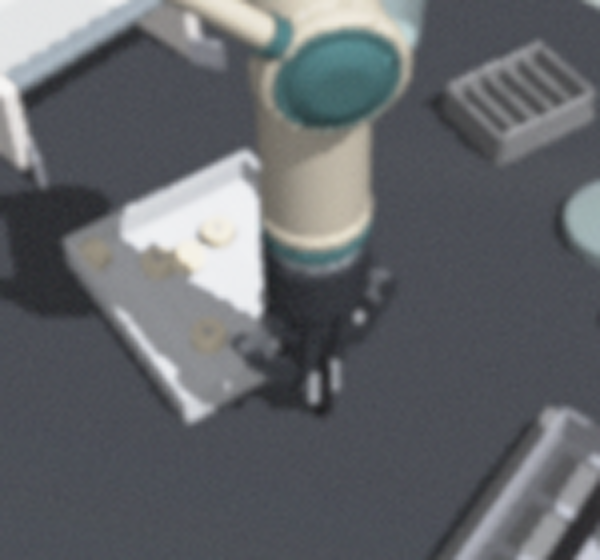

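View pics/t17.png

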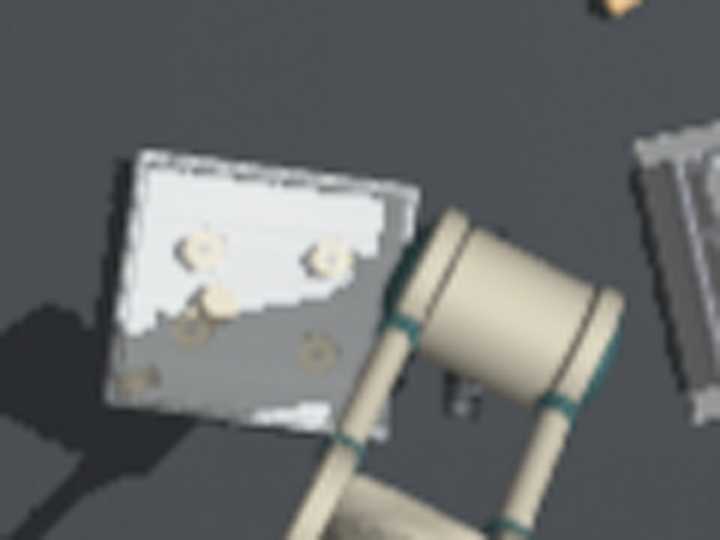

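```bash
python3 m.py .5549 -.0662 .0266 .049
```

```text
t=33.2 pos [ 0.446  -0.1553  0.0266] phi -0.171 q6 -0.33 w 0.0106 F [-1.5  0.4  5.7] SHIFT [  92.1 -106.4    0.3] TURN -0.220 q6after -0.55
```

>>> drive_tool(steps=[[6, -7, 0, -0.01, -1], [18, -20, 0, -0.04, -1], [32, -37, 0, -0.07, -1], [42, -49, 0, -0.1, -1], [46, -53, 0, -0.11, -1]])

```text
clock: 33.7
position: [0.5018, -0.1101, 0.0268]
ee_rot: [-0.009, 1.0, -0.029, -0.006]
contact_force: [-0.0, -1.8, -1.7]
width: 0.0108
```

```bash
python3 m.py .5549 -.0662 .0266 .049
```

```text
t=33.7 pos [ 0.5018 -0.1101  0.0268] phi -0.059 q6 -0.31 w 0.0108 F [-0.  -1.8 -1.7] SHIFT [ 50.4 -46.9   0.4] TURN -0.108 q6after -0.42
```

>>> drive_tool(steps=[[6, -5, 0, -0.01, -1], [18, -16, 0, -0.04, -1], [34, -31, 0, -0.07, -1], [45, -42, 0, -0.1, -1], [50, -47, 0, -0.108, -1]])

```text
clock: 34.2
position: [0.5558, -0.0651, 0.0269]
ee_rot: [-0.009, 1.0, 0.026, -0.005]
contact_force: [-0.4, -2.4, -2.0]
width: 0.0107
```

>>> drive_tool(steps=[[0, 0, 0, 0, -1], [0, 0, 0, 0, -1]])

```text
clock: 34.4
position: [0.5555, -0.0645, 0.0267]
ee_rot: [-0.01, 1.0, 0.026, -0.006]
contact_force: [0.1, 1.3, -2.4]
width: 0.0106
```

```bash
python3 m.py .5549 -.0662 .0266 .049
python3 - <<'E'
from h import *
crop("side","pics/s18.png",110,100,290,260,4)
crop("top","pics/t18.png",115,175,275,265,5)
E
```

```text
t=34.4 pos [ 0.5555 -0.0645  0.0267] phi 0.052 q6 -0.31 w 0.0106 F [ 0.1  1.3 -2.4] SHIFT [-0.7  1.6  0. ] TURN 0.003 q6after -0.31
```

View pics/s18.png

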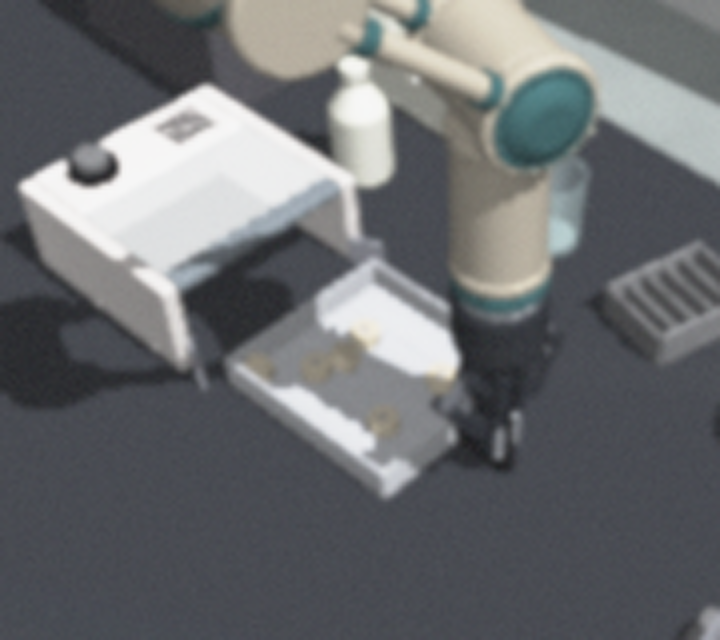

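View pics/t18.png

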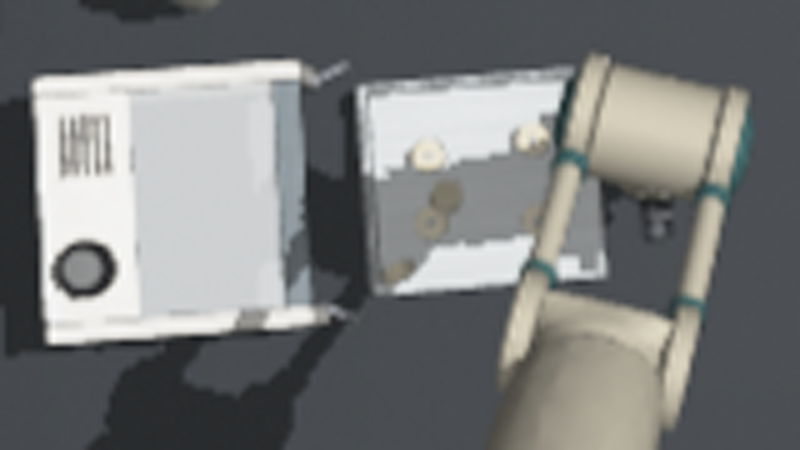

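Run:
```python
from h import *
f=lambda p,z:bp("top",(np.array(p)+.5)/5-.5+[115,175],z)
g=f([(349,64),(349,320),(305,70),(322,318)],.03);t=f([(359,89),(375,297),(606,276)],.03)
print(g,t)
print("tray front mid",t[:2].mean(0),"ang",np.arctan2(*(t[1]-t[0])[::-1]),"side ang",np.arctan2(*(t[1]-t[2])[::-1]))
print("guide mid",g[:2].mean(0),g[2:].mean(0),"ang",np.arctan2(*(g[1]-g[0])[::-1]))
d,r=fit("top",[(47,345),(33,78),(303,60),(326,325)],(115,175),5,box(.215,.216,.095),[.53,.3,1.6]);print(d,r)
```

```text
[[0.64988524 0.18633003]
 [0.43435306 0.19000003]
 [0.64585645 0.22351528]
 [0.43670653 0.2125368 ]] [[ 0.62841838  0.17826286]
 [ 0.45289861  0.16792008]
 [ 0.4646325  -0.02611847]]
tray front mid [0.5406585  0.17309147] ang -3.082734110762016 side ang 1.6311947044825694
guide mid [0.54211915 0.18816503] [0.54128149 0.21802604] ang 3.1245666492586257
[0.53524559 0.31694637 1.62002391] [[1.0, 0.1], [0.8, 0.3], [-0.3, -0.2], [-1.4, -0.2]]
```

>>> drive_tool(steps=[[0.5, -8, 0, 0, -1], [1, -22, 0, 0, -1], [1.5, -40, 0, 0, -1], [1.5, -54, 0, 0, -1], [1.5, -60, 0, 0, -1]])

```text
clock: 35.0
position: [0.553, -0.0029, 0.0279]
ee_rot: [-0.01, 1.0, 0.026, -0.006]
contact_force: [-0.7, -2.0, -3.6]
width: 0.011
```

```bash
python3 m.py .5433 .171 .0266 .049
python3 - <<'E'
from h import *
crop("side","pics/s19.png",110,100,290,260,4)
crop("top","pics/t19.png",115,175,275,265,5)
E
```

```text
t=35.0 pos [ 0.553  -0.0029  0.0279] phi 0.052 q6 -0.21 w 0.0110 F [-0.7 -2.  -3.6] SHIFT [  -0.6 -174.2    4.8] TURN 0.003 q6after -0.21
```

View pics/t19.png

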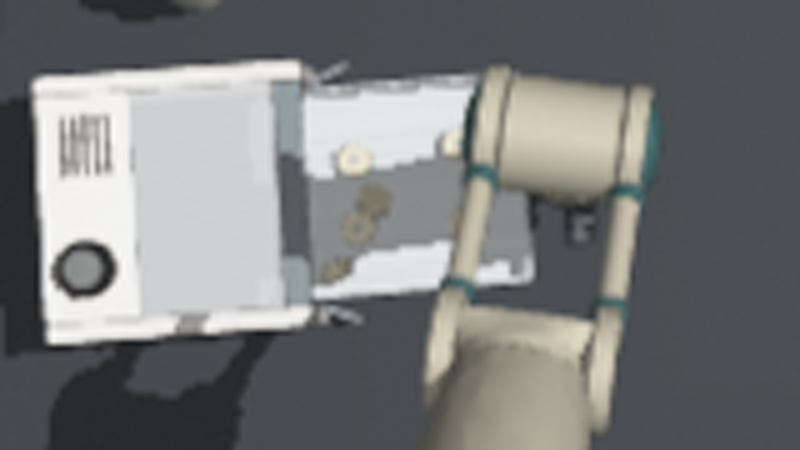

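>>> drive_tool(steps=[[0, -10, 0.3, 0, -1], [0, -28, 0.7, 0, -1], [0, -52, 1.3, 0, -1], [0, -72, 1.8, 0, -1], [0, -80, 2, 0, -1]])

```text
clock: 35.6
position: [0.5486, 0.0782, 0.0274]
ee_rot: [-0.01, 1.0, 0.026, -0.006]
contact_force: [0.3, -1.6, -3.7]
width: 0.0111
```

```bash
python3 m.py .5433 .171 .0275 .049
```

```text
t=35.6 pos [0.5486 0.0782 0.0274] phi 0.053 q6 -0.07 w 0.0111 F [ 0.3 -1.6 -3.7] SHIFT [ -0.3 -93.    1.9] TURN 0.004 q6after -0.06
```

>>> drive_tool(steps=[[0, -10, 0.3, 0, -1], [0, -28, 0.6, 0, -1], [0, -50, 1, 0, -1], [0, -70, 1.4, 0, -1], [0, -78, 1.6, 0, -1]])

```text
clock: 36.1
position: [0.5443, 0.1572, 0.0274]
ee_rot: [-0.01, 1.0, 0.027, -0.006]
contact_force: [0.7, -1.7, -3.0]
width: 0.0108
```

```bash
python3 m.py .5433 .171 .0275 .049
python3 - <<'E'
from h import *
crop("side","pics/s20.png",110,100,290,260,4)
crop("top","pics/t20.png",115,175,275,265,5)
E
```

```text
t=36.1 pos [0.5443 0.1572 0.0274] phi 0.054 q6 0.07 w 0.0108 F [ 0.7 -1.7 -3. ] SHIFT [ -0.2 -13.8   0.2] TURN 0.005 q6after 0.08
```

View pics/t20.png

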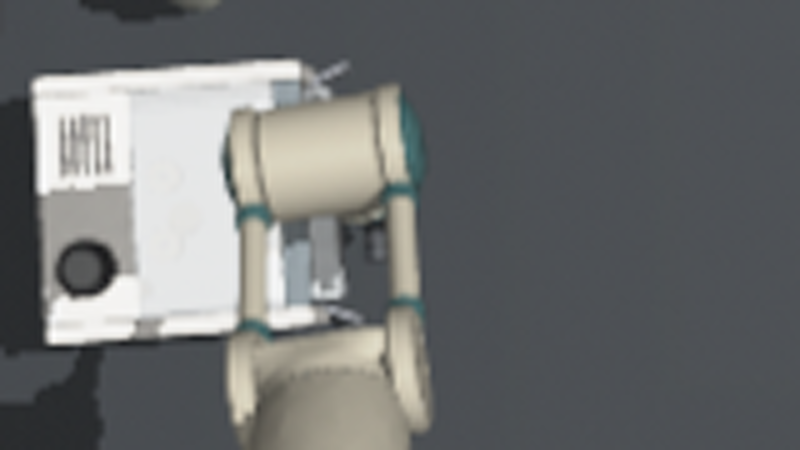

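View pics/s20.png

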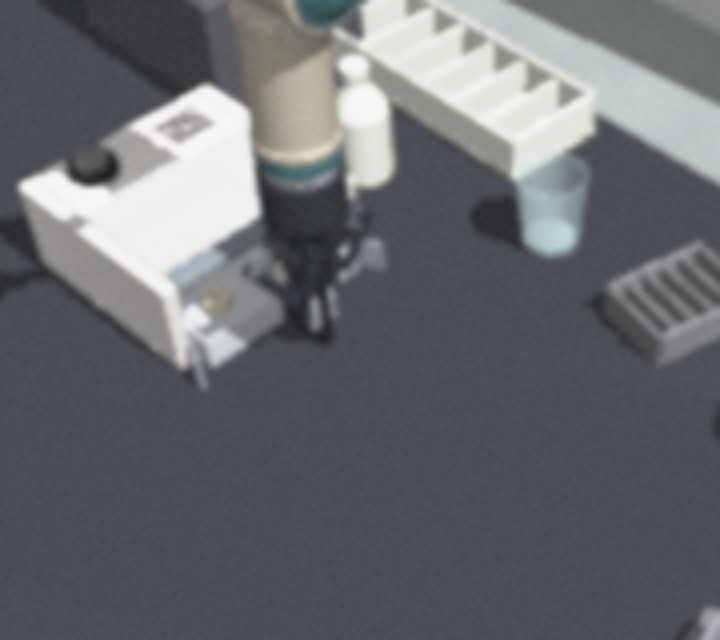

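>>> drive_tool(steps=[[0, -3, 0, 0, -1], [0, -6, 0, 0, -1], [0, -9, 0, 0, -1], [0, -11, 0, 0, -1], [0, -11, 0, 0, -1]])

```text
clock: 36.7
position: [0.5438, 0.168, 0.0276]
ee_rot: [-0.011, 1.0, 0.027, -0.006]
contact_force: [0.5, 0.3, -2.5]
width: 0.0111
```

>>> drive_tool(steps=[[0, -1.5, 0, 0, -1], [0, -3, 0, 0, -1], [0, -3, 0, 0, -1]])

```text
clock: 37.0
position: [0.5436, 0.1712, 0.0276]
ee_rot: [-0.011, 1.0, 0.027, -0.006]
contact_force: [-0.4, 0.4, -3.7]
width: 0.0109
```

>>> drive_tool(steps=[[0, -1.5, 0, 0, -1], [0, -3, 0, 0, -1], [0, -3, 0, 0, -1]])

```text
clock: 37.3
position: [0.5421, 0.1722, 0.0273]
ee_rot: [-0.009, 1.0, 0.027, -0.008]
contact_force: [-1.2, -7.9, -2.0]
width: 0.0109
```

```bash
python3 m.py .5433 .171 .0275 .049
python3 - <<'E'
from h import *
crop("side","pics/s21.png",130,140,230,220,7)
crop("top","pics/t21.png",115,175,215,265,6)
E
```

```text
t=37.3 pos [0.5421 0.1722 0.0273] phi 0.055 q6 0.10 w 0.0109 F [-1.2 -7.9 -2. ] SHIFT [ 1.2  1.2 -0.3] TURN 0.006 q6after 0.11
```

View pics/s21.png

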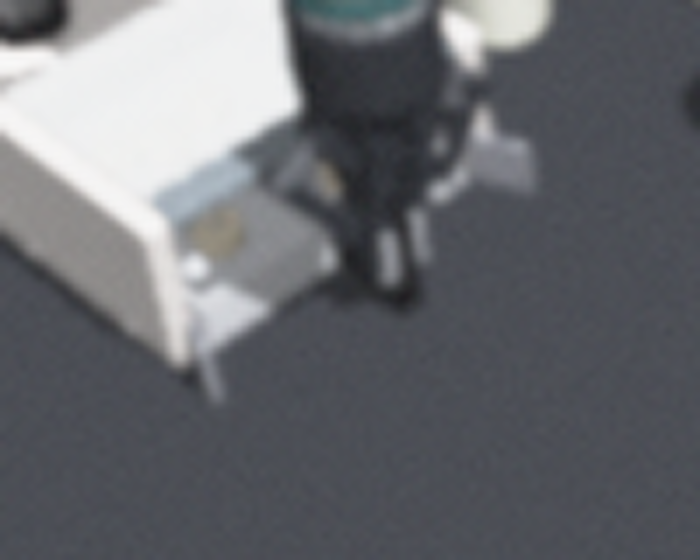

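View pics/t21.png

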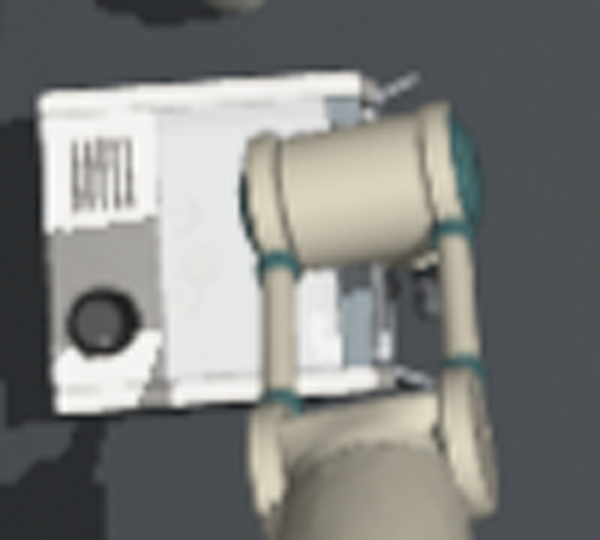

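>>> drive_tool(steps=[[0, -2, 0, 0, -1], [0, -4, 0, 0, -1], [0, -4, 0, 0, -1]])

```text
clock: 37.7
position: [0.5405, 0.1726, 0.027]
ee_rot: [-0.006, 1.0, 0.028, -0.009]
contact_force: [-0.9, -12.4, -1.5]
width: 0.0111
```

>>> drive_tool(steps=[[0, 2, 0, 0, -1], [0, 2, 0, 0, -0.5], [0, 2, 0, 0, -0.1], [0, 2, 0, 0, -0.1]])

```text
clock: 38.1
position: [0.5409, 0.1711, 0.0273]
ee_rot: [-0.006, 1.0, 0.028, -0.009]
contact_force: [-0.6, 0.6, -0.6]
width: 0.0382
```

>>> drive_tool(steps=[[0, 6, -15, 0, -0.1], [0, 10, -50, 0, -0.1], [0, 20, -95, 0, -0.1], [0, 40, -130, 0, -0.1], [0, 60, -150, 0, -0.1]])

```text
clock: 38.6
position: [0.5485, 0.1097, 0.1802]
ee_rot: [-0.006, 1.0, 0.028, -0.006]
contact_force: [1.8, 0.0, 0.6]
width: 0.0386
```

```bash
python3 m.py .5433 .171 .0275 .049
python3 - <<'E'
from h import *
crop("side","pics/s22.png",110,120,230,220,6)
crop("top","pics/t22.png",115,175,215,265,7)
E
```

```text
t=38.6 pos [0.5485 0.1097 0.1802] phi 0.057 q6 0.00 w 0.0386 F [1.8 0.  0.6] SHIFT [ 1.000e-01 -5.950e+01  1.535e+02] TURN 0.008 q6after 0.01
```

View pics/s22.png

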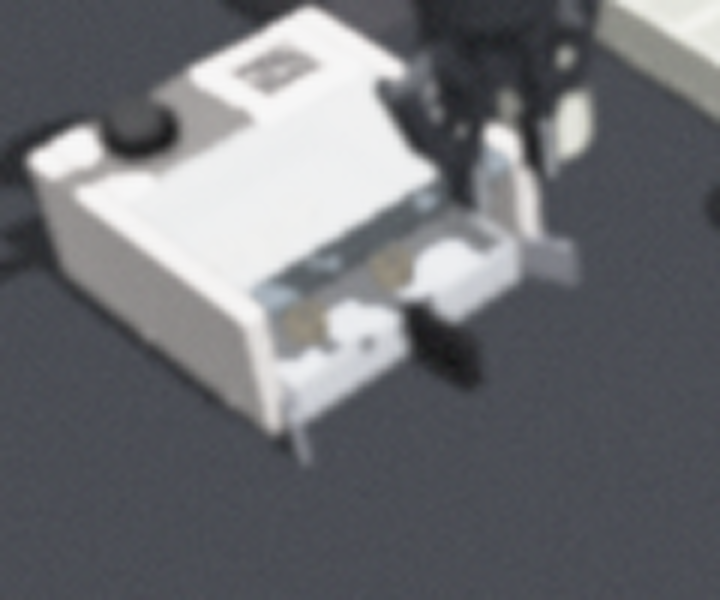

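View pics/t22.png

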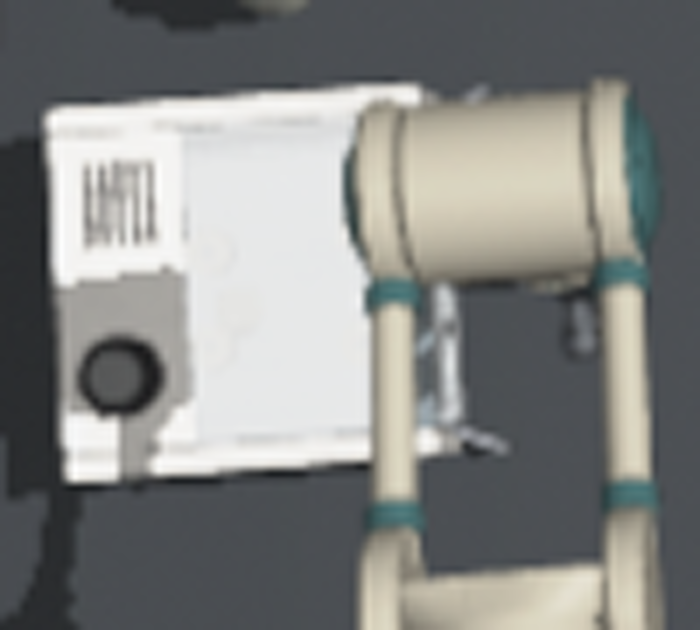

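Run:
```python
from h import *
im=manip.get_image("side");im2=cv2.resize(im[140:200,140:220],None,fx=10,fy=10,interpolation=cv2.INTER_CUBIC)
d=np.array([.5357,.3176,1.62])
def W(p):
    p=np.array(p,float);c,s=np.cos(d[2]),np.sin(d[2])
    return np.c_[p[:,0]*c-p[:,1]*s+d[0],p[:,0]*s+p[:,1]*c+d[1],p[:,2]]
def line(p,col):
    q=((pj("side",W(p))-[140,140]+.5)*10-.5).astype(int);cv2.polylines(im2,[q.reshape(-1,1,2)],False,col,1)
line([(-.1075,.108,0),(-.1075,.108,.095),(-.1075,-.108,.095),(-.1075,-.108,0)],(0,0,255))
line([(-.1055,.088,0),(-.1055,.088,.03),(-.1055,-.088,.03),(-.1055,-.088,0),(-.1055,.088,0)],(0,255,0))
line([(-.1655,0,.042),(-.1055,0,.042)],(255,255,0))
cv2.imwrite("pics/s23.png",im2)
```

```text
(no output)
```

View pics/s23.png

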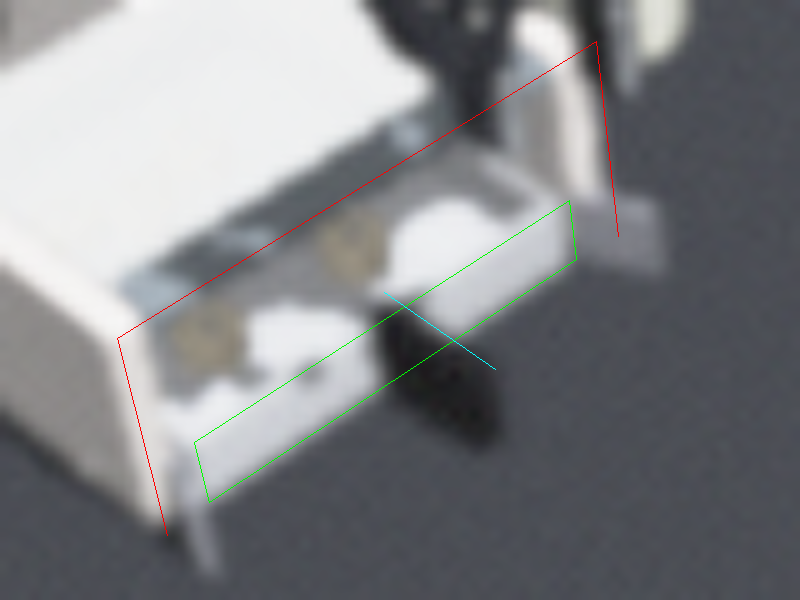

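```bash
python3 m.py .5451 .115 .022 .049
```

```text
t=38.8 pos [0.5479 0.1093 0.1781] phi 0.054 q6 0.00 w 0.0386 F [ 0.2  0.2 -0.4] SHIFT [ -0.3  -3.7 156.2] TURN 0.005 q6after 0.01
```

>>> drive_tool(steps=[[0, 2, 40, 0, -1], [0, 2, 80, 0, -1], [0, 2, 120, 0, -1], [0, 2, 148, 0, -1], [0, 1, 156, 0, -1]])

```text
clock: 39.25
position: [0.5413, 0.1111, 0.0175]
ee_rot: [-0.007, 1.0, 0.027, -0.012]
contact_force: [-0.3, 0.6, -0.3]
width: 0.0005
```

>>> drive_tool(steps=[[0, -5, 0, 0, -1], [0, -12, 0, 0, -1], [0, -20, 0, 0, -1], [0, -26, 0, 0, -1], [0, -28, 0, 0, -1]])

```text
clock: 39.75
position: [0.5405, 0.1402, 0.019]
ee_rot: [-0.007, 1.0, 0.028, -0.011]
contact_force: [-0.2, 0.1, 0.4]
width: -0.0003
```

>>> drive_tool(steps=[[0, -2, 0, 0, -1], [0, -4, 0, 0, -1], [0, -4, 0, 0, -1]])

```text
clock: 40.05
position: [0.5403, 0.1443, 0.0193]
ee_rot: [-0.007, 1.0, 0.028, -0.011]
contact_force: [-0.2, 0.4, -0.1]
width: 0.0002
```

>>> drive_tool(steps=[[2, -2, 0, 0, -1], [2, -4, 0, 0, -1], [2, -4, 0, 0, -1]])

```text
clock: 40.35
position: [0.5421, 0.1467, 0.0192]
ee_rot: [-0.005, 1.0, 0.028, -0.011]
contact_force: [0.2, -5.9, 1.1]
width: 0.0001
```

>>> drive_tool(steps=[[0, -2, 0, 0, -1], [0, -4, 0, 0, -1], [0, -4, 0, 0, -1]])

```text
clock: 40.65
position: [0.5415, 0.1469, 0.0193]
ee_rot: [-0.002, 0.999, 0.03, -0.012]
contact_force: [-0.1, -11.7, 3.0]
width: -0.0
```

>>> drive_tool(steps=[[0, 12, 0, 0, -1], [0, 25, -20, 0, -1], [0, 35, -70, 0, -1], [0, 35, -120, 0, -1], [0, 35, -150, 0, -1]])

```text
clock: 41.15
position: [0.549, 0.1111, 0.1728]
ee_rot: [-0.002, 1.0, 0.029, -0.009]
contact_force: [0.7, 0.3, 0.1]
width: 0.0002
```

```bash
python3 - <<'E'
from h import *
s=manip.get_image("side");t=manip.get_image("top")
crop("side","pics/s24.png",110,110,190,180,9,s)
crop("top","pics/t24.png",115,195,175,250,9,t)
E
python3 m.py .4841 .3911 .18 .049
```

```text
t=41.2 pos [0.551  0.1115 0.1745] phi 0.059 q6 0.01 w 0.0001 F [-0.1 -1.1  0.3] SHIFT [ -50.3 -283.1   -3.4] TURN 0.010 q6after 0.02
```

View pics/s24.png

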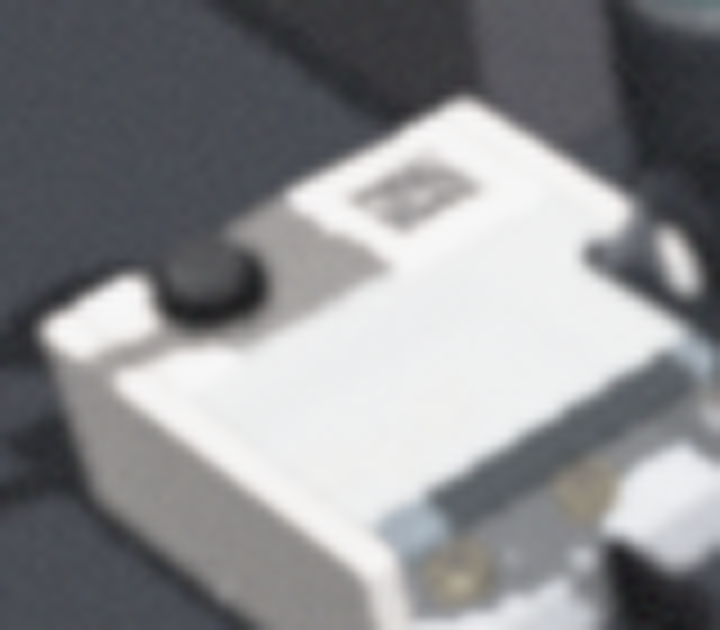

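View pics/t24.png

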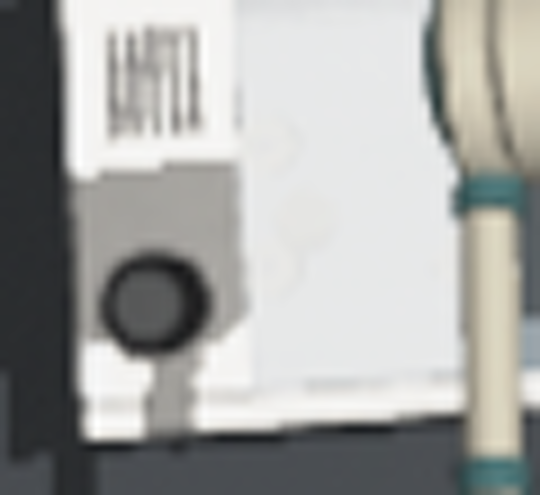

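Run:
```python
from h import *
a=(np.array([148,302])+.5)/9-.5+[115,195];b=(np.array([208,268])+.5)/9-.5+[110,110]
for z in(.095,.1,.105,.11,.115,.12): print(z,bp("top",a,z)[0],bp("side",b,z)[0])
```

```text
0.095 [0.48405732 0.39430459] [0.49069406 0.40727842]
0.1 [0.48399323 0.39290743] [0.48790567 0.40090395]
0.105 [0.48392914 0.39151027] [0.48511728 0.39452948]
0.11 [0.48386506 0.39011311] [0.48232889 0.38815501]
0.115 [0.48380097 0.38871595] [0.4795405  0.38178054]
0.12 [0.48373688 0.38731879] [0.47675211 0.37540607]
```

>>> drive_tool(steps=[[-8, -45, 0, 0, -1], [-16, -90, 0, 0, -1], [-25, -140, 0, 0, -1], [-32, -185, 0, 0, -1], [-40, -225, 0, 0, -1]])

```text
clock: 41.75
position: [0.4967, 0.3356, 0.1749]
ee_rot: [-0.003, 1.0, 0.03, -0.007]
contact_force: [1.1, 0.0, 0.2]
width: 0.0
```

```bash
python3 m.py .484 .3908 .135 .049
```

```text
t=41.8 pos [0.4967 0.3356 0.1749] phi 0.059 q6 0.41 w 0.0000 F [1.1 0.  0.2] SHIFT [ -8.9 -55.6  40.4] TURN 0.010 q6after 0.42
```

>>> drive_tool(steps=[[-5, -30, 0, 0, -1], [-9, -52, 10, 0, -1], [-9, -56, 30, 0, -1], [-9, -56, 40, 0, -1], [-9, -56, 40, 0, -1]])

```text
clock: 42.25
position: [0.4823, 0.3899, 0.1326]
ee_rot: [-0.001, 1.0, 0.03, -0.009]
contact_force: [-0.3, 0.6, 0.4]
width: -0.0
```

```bash
python3 m.py .484 .3908 .109 .049
python3 - <<'E'
from h import *
crop("side","pics/s25.png",90,80,200,180,6)
E
```

```text
t=42.2 pos [0.4823 0.3899 0.1326] phi 0.059 q6 0.50 w -0.0000 F [-0.3  0.6  0.4] SHIFT [ 2.2 -0.7 23.6] TURN 0.010 q6after 0.51
```

View pics/s25.png

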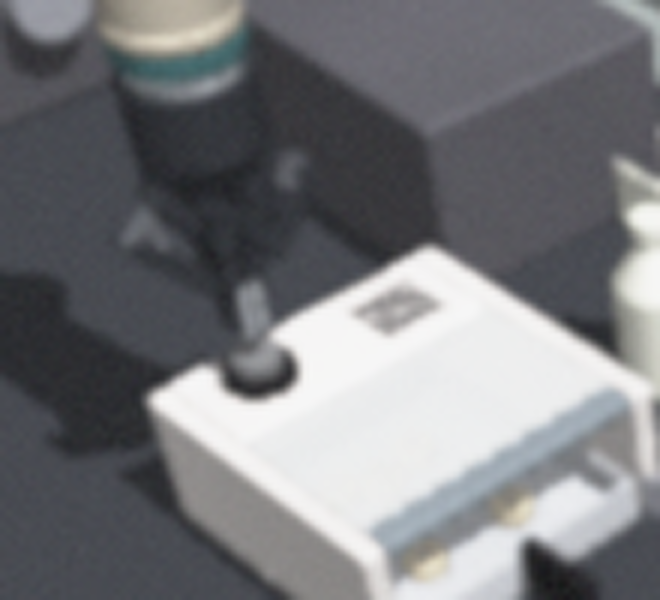

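>>> drive_tool(steps=[[2, -1, 12, 0, -1], [2, -1, 20, 0, -1], [2, -1, 24, 0, -1], [2, -1, 25, 0, -1]])

```text
clock: 42.7
position: [0.486, 0.391, 0.1109]
ee_rot: [-0.002, 1.0, 0.029, -0.007]
contact_force: [-1.1, -2.3, 12.8]
width: -0.0002
```

>>> drive_tool(steps=[[0, 0, 2, 0, -1], [0, 0, 4, 0, -1], [0, 0, 4, 0, -1]])

```text
clock: 43.0
position: [0.4862, 0.391, 0.1108]
ee_rot: [-0.003, 1.0, 0.029, -0.006]
contact_force: [-4.3, -2.5, 19.4]
width: -0.0001
```

Run:
```python
from h import *
crop("side","pics/s26.png",110,115,170,165,12)
```

>>> drive_tool(steps=[[0, 0, -1, 0, -1], [0, 0, -2, 0, -1], [0, 0, -2, 0, -1]])

```text
clock: 43.35
position: [0.4862, 0.391, 0.1132]
ee_rot: [-0.003, 1.0, 0.029, -0.006]
contact_force: [-0.7, -0.3, 3.4]
width: 0.0
```

>>> drive_tool(steps=[[0, 0, -2, 0, -1], [0, 0, -2, 0, -1], [0, 0, -2, 0, -1]])

```text
clock: 43.65
position: [0.4862, 0.391, 0.1149]
ee_rot: [-0.003, 1.0, 0.029, -0.006]
contact_force: [-0.3, 0.5, 2.3]
width: 0.0
```

>>> drive_tool(steps=[[0, 0, -2, 0, -1], [0, 0, -2, 0, -1], [0, 0, -2, 0, -1]])

```text
clock: 43.95
position: [0.4862, 0.391, 0.1167]
ee_rot: [-0.003, 1.0, 0.029, -0.006]
contact_force: [-0.2, 1.0, 2.0]
width: -0.0003
```

View pics/s26.png

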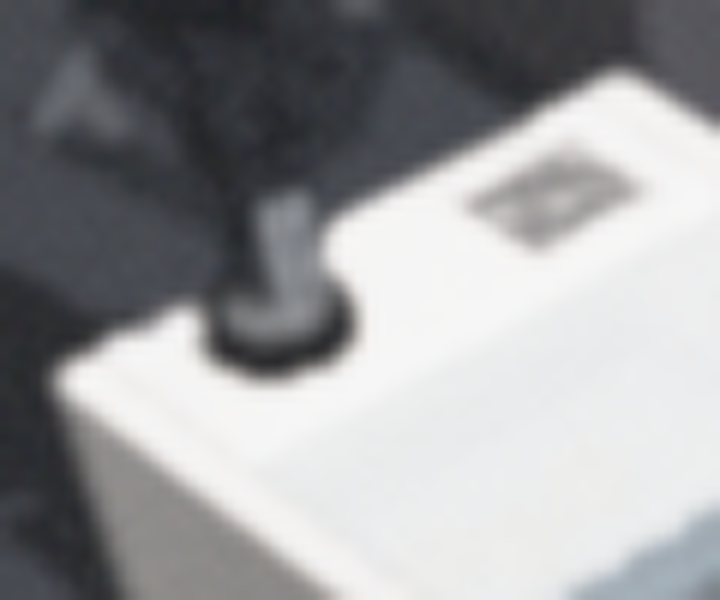

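>>> drive_tool(steps=[[0, 0, -20, 0, -1], [0, 0, -60, 0, -1], [0, 0, -100, 0, -1], [0, 0, -120, 0, -1]])

```text
clock: 44.35
position: [0.489, 0.3908, 0.24]
ee_rot: [-0.004, 1.0, 0.029, -0.004]
contact_force: [0.3, 0.1, 0.3]
width: -0.0001
```

>>> drive_tool(steps=[[-45, -10, 0, 0, -1], [-95, -20, 0, 0, -1], [-145, -30, 0, 0, -1], [-175, -35, 0, 0, -1], [-180, -35, 0, 0, -1]])

```text
clock: 44.85
position: [0.3033, 0.415, 0.2416]
ee_rot: [-0.004, 1.0, 0.031, -0.005]
contact_force: [-0.3, -1.0, -0.7]
width: 0.0004
```

```bash
python3 m.py .4 .4 .2 0
python3 - <<'E'
from h import *
im=manip.get_image("top");crop("top","pics/t27.png",100,120,356,270,3.1,im)
s=manip.get_image("side");cv2.imwrite("pics/s27.png",cv2.resize(s,(800,600)))
print(ivory(im))
E
```

```text
t=44.9 pos [0.3033 0.415  0.2416] phi 0.061 q6 0.73 w 0.0004 F [-0.3 -1.  -0.7] SHIFT [96.  21.2 40.5] TURN 0.061 q6after 0.79
[(np.int32(51), array([498.11764706, 102.25490196])), (np.int32(1428), array([474.61344538, 170.50910364])), (np.int32(86), array([298.36046512, 175.59302326])), (np.int32(9), array([472.22222222, 221.66666667]))]
```

View pics/t27.png

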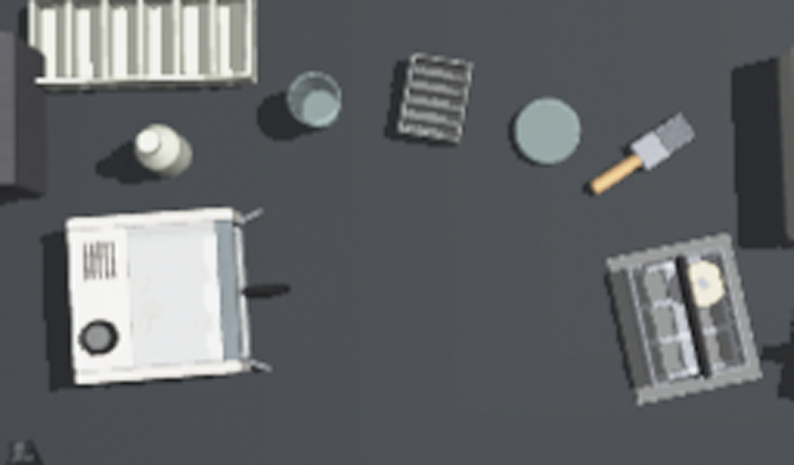

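View pics/s27.png

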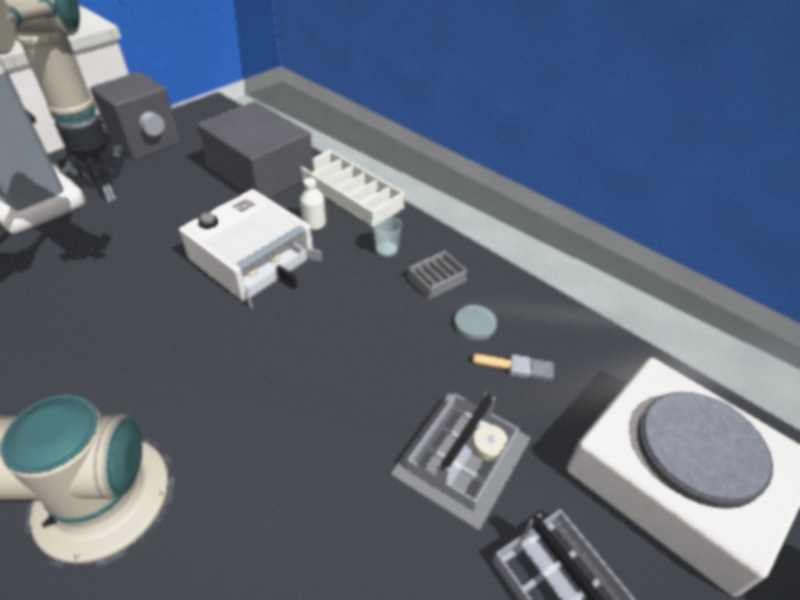

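```bash
python3 -c "
from rig import manip
print(manip.sign_off())"
```

```text
the job is handed in; nothing more can be done
None
```

The job is done as asked and handed in at about 45 s on the robot's clock.

**What I did:**
- I put the four small mounts from the bench into the tray.
- I shook the sieve over the tray until its two small mounts dropped through. The one large mount stayed in.
- I set the sieve back on its mat, slid the tray into the dryer and pressed the start button.

**Last checks:**
- **Mounts:** I counted six small mounts in the tray before it went in. The pictures show none left in the sieve or on the bench.
- **Sieve:** It lies on the mat inside the mat's edges, with the large mount in it.
- **Tray:** It stopped firmly against 12 N, both when pulled in by the tab and when I pushed again on the tab's end. A model overlay in the side camera matched the home position to within a few millimetres. It was not exact: the dryer's outline was about one pixel (2–3 mm) off.
- **Button:** It bottomed out at about 19 N and pushed back like a spring on the way up. Its end height of 111 mm was above my camera estimate of 107 mm for the unpressed button, so I take it as fully pressed from the forces.
- **Other things:** In the pictures the bottle, beaker, dish, slide box and brush stand where they started.

Nothing failed. One small mount in the tray looked as if it was leaning on another or lying face down, and another sat close in a corner.

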